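# Load the sample changer for a measurement run

### The job

Load the next run of the magnet bench. First stand the three steel reference standards upright in the rack pockets of their size, one at a time from the smallest to the largest (pockets with one, two and three dots); then slide each sample carrier that is there, hole side up and fully home, into the cassette slot whose number from below equals its number of drilled holes (lowest slot first, the slots of missing carriers stay empty). Only when all are in, press the start button fully down and let it go; leave the screwdriver, box and jar alone.

Things in the scene. Friction and masses are not known exactly. Their poses are not given: they have to be found in the camera images.
- carrier1: sample carrier with 1 hole (black 7.6 mm dots in a row 16 mm from its centre, towards its +x), may be absent: aluminium disc 64 mm dia, 5 mm thick, about 60 g, lying flat; white grip rib 10 mm wide (y), 12 mm high from the underside up, along its -x from 28 to 95 mm from the disc centre; pinch it from above 80 mm from the centre. Origin: centre of the disc's underside, z up
- carrier2: sample carrier with 2 holes (black 7.6 mm dots in a row 16 mm from its centre, towards its +x), may be absent: aluminium disc 64 mm dia, 5 mm thick, about 60 g, lying flat; white grip rib 10 mm wide (y), 12 mm high from the underside up, along its -x from 28 to 95 mm from the disc centre; pinch it from above 80 mm from the centre. Origin: centre of the disc's underside, z up
- carrier3: sample carrier with 3 holes (black 7.6 mm dots in a row 16 mm from its centre, towards its +x), may be absent: aluminium disc 64 mm dia, 5 mm thick, about 60 g, lying flat; white grip rib 10 mm wide (y), 12 mm high from the underside up, along its -x from 28 to 95 mm from the disc centre; pinch it from above 80 mm from the centre. Origin: centre of the disc's underside, z up
- carrier4: sample carrier with 4 holes (black 7.6 mm dots in a row 16 mm from its centre, towards its +x), may be absent: aluminium disc 64 mm dia, 5 mm thick, about 60 g, lying flat; white grip rib 10 mm wide (y), 12 mm high from the underside up, along its -x from 28 to 95 mm from the disc centre; pinch it from above 80 mm from the centre. Origin: centre of the disc's underside, z up
- cassette: fixed grey cassette 108 (x, 60 mm of it before the origin) x 94 x 74 mm high; 4 level slots, pitch 18 mm, between walls 72 mm apart: white ledges 6 mm thick, 34 mm apart, 12 mm clear above each; open at the front (its -x) and top, stop posts at the back. Carriers slide in along +x; home, within 2 mm of the posts, rib 35 mm out of the front. Origin: underside, below the slot points
- slot1 (a point): lowest slot (number 1 from below): the point where the origin of a carrier (centre of the disc's underside) lies when it is fully home on the ledges, 10 mm above the bench; axes as the cassette's
- slot2 (a point): second slot (number 2 from below): the point where the origin of a carrier (centre of the disc's underside) lies when it is fully home on the ledges, 28 mm above the bench; axes as the cassette's
- slot3 (a point): third slot (number 3 from below): the point where the origin of a carrier (centre of the disc's underside) lies when it is fully home on the ledges, 46 mm above the bench; axes as the cassette's
- slot4 (a point): top slot (number 4 from below): the point where the origin of a carrier (centre of the disc's underside) lies when it is fully home on the ledges, 64 mm above the bench; axes as the cassette's
- standard1: smallest reference standard: plain upright steel cylinder 24 mm diameter, 34 mm high, nominal mass 90 g; origin at the centre of its underside
- rack_hole0 (a point): pocket 1 of the rack, marked with one small black dot: centre of its mouth, 18 mm above the bench; round, 4 mm wider than standard 1 (24 mm), 12 mm deep (floor 6 mm above the bench)
- standard2: middle reference standard: plain upright steel cylinder 32 mm diameter, 34 mm high, nominal mass 150 g; origin at the centre of its underside
- rack_hole1 (a point): pocket 2 of the rack, marked with two small black dots: centre of its mouth, 18 mm above the bench; round, 4 mm wider than standard 2 (32 mm), 12 mm deep (floor 6 mm above the bench)
- standard3: largest reference standard: plain upright steel cylinder 40 mm diameter, 34 mm high, nominal mass 250 g; origin at the centre of its underside
- rack_hole2 (a point): pocket 3 of the rack, marked with three small black dots: centre of its mouth, 18 mm above the bench; round, 4 mm wider than standard 3 (40 mm), 12 mm deep (floor 6 mm above the bench)
- rack: fixed grey rack plate 66 (x) x 196 (y) x 18 mm high with three round pockets in a row along its y, 62, 3 and -62 mm from its middle (pocket 1 at +y); origin: centre of the underside
- start (a joint): travel of the start button in m: 0 released, 0.006 fully down (about 5 N), springs back
- start_top (a point): centre of the top of the round white start button, 28 mm diameter, on a small fixed grey housing between the carriers and the cassette; press straight down
- screwdriver: screwdriver lying on the bench beyond the work, not part of the job
- partsbox: cardboard box 70 x 100 x 50 mm, not part of the job
- solvent: closed white jar 56 mm diameter, 70 mm high, not part of the job
There are look-alikes about, which are no part of the job. Leave any turquoise look-alike of the carrier2 alone. Leave any purple look-alike of the standard3 alone.

How it is judged:
By the outcome, as a careful person would: the job done as asked, in the order asked, and still so for the second after the job is handed in, with the robot touching nothing.
Of carrier1, carrier2, carrier3, carrier4 only 2 to 4 are there at a start; the rules pass over those that are not, and their reading is None.
At some moment in a run one of carrier1, carrier2, carrier3, carrier4, standard1, standard2, standard3 may be knocked a few centimetres aside while the robot is not near it.
It also fails if it takes over 210 s, if anything falls off the work surface, if the arm or the gripper's body presses on something with over 40 N, if the wrist force passes 120 N, or if a joint passes its speed limit or range.

### The arm

A 6-joint arm with a two-finger parallel gripper is mounted at the origin on the work surface. World frame = base frame: x ahead of the robot, y to its left, z up, the work surface at z = 0. Lengths are in m, angles in rad, forces in N, time in s.
With the tool pointing down it reaches from about 0.3 to 0.85 m from the base axis. Payload 4.2 kg.
Tool frame: the origin (TCP) lies at the very end of the fingers, on their centre line; the grasp point (between the pads) lies 19 mm behind it; z points along the fingers, y is the line along which they close (so a half turn about z gives the same grasp; the last joint's range is limited). The gripper opens to 91 mm and grips with 3 to 60 N. Pads are 32 mm wide; open, the fingers measure 118 mm over their backs; the gripper's body (76 mm by 178 mm) begins 60 mm behind the grasp point.
Start: joints at [-1.243, 0.32, 1.565, -0, 1.257, -0.02], TCP at [0.196, -0.541, 0.214] pointing down, gripper open.
Joint ranges: [-3.11, 3.11], [-0.84, 2.01], [0.21, 2.61], [-1.34, 4.49], [0.05, 2.63], [-2.56, 2.56]. Speed limits (rad/s): [2.57, 2.57, 3.14, 3.14, 3.14, 3.14].

### API

Orientations are given as a unit quaternion [w, x, y, z].
In Python, from rig import * gives the robot as it stands.
- The arm moves only by the tool drive_tool, never from a script. Its argument "plan" is a list of rows, each an object of numbers: "dx", "dy", "dz": the shift along the tool's x, y, z in cm; "wx", "wy", "wz": the turn, a rotation vector about the tool's x, y, z in degrees. In form: [{"dx": .., "dy": .., "dz": .., "wx": .., "wy": .., "wz": ..}, ...]. A call has 1 to 5 rows; each row is the pose to reach, as a shift and turn from the pose commanded when the call began, along the tool's axes at that moment; what a row does not reach only later rows make up. A row lasts 1/8 s, in which the tool goes at most 62.5 mm and 10.7 degrees, less where a joint would pass 70% of its speed; a pose out of reach is approached as far as the arm can. A call with a gripper value outside its range is refused whole. "fingers" is the opening, from -1 (shut) to 1 (fully open), so that 0 is half open, set as the call begins (left out, the last holds). The fingers move at their own pace and stop on an object; the grip force is fixed at half the most. Time passes only in rows, so rows that repeat a pose let the fingers close. It gives the time, the measured TCP pose, the force, the opening and the grip force at its end, in the units of the state.
- state(): the state, without advancing time (a new reading comes with each control period).
- get_image(name): name is "side" or "top" or "wrist"; returns the picture (400x640x3 uint8, red, green, blue); there is no depth.
- camera_info(name): a dict with "mtx" (3x3 intrinsics, pixels), "R" (3x3) and "t" (3): a world point X has camera coordinates R X + t; the wrist camera has in their place "T_tool_cam" (4x4, takes a point from camera to tool coordinates, whose origin is the TCP and whose axes are the flange's). Camera axes: x right, y down, z forward; pixel columns grow to the right and rows downward; lengths in m; the calibration is good to about 2 mm. A picture is of the moment at which its call begins: read the wrist's pose just before it. camera_info takes no time and is no camera call.
- finish_job(): hands the job in; it is judged then, once.
Trained networks look in the newest picture that a camera, given by its name, has taken for a name from the list of things; names that differ only in an ending like _2 or _b are one class to them, and where a whole thing is asked for, a point or a joint stands for the part that bears it (a point fixed in the world has none). Each returns a list of dicts, best first, with "p" (0 to 1); they miss things now and then, are a little off and sometimes report something else, mostly with a low value. They report only what shows in the picture. A call takes as long as a camera call. They do not tell look-alikes from the thing itself.
- spot_in(name, camera): "centre" ([x, y, z] in m, in world coordinates, good to about 4 mm: the middle of the surface that is visible of it).
The state is a dict: "clock": time; "q": joint angles; "qvel": joint speeds; "effort": joint torques, N m; "tcp_pos": TCP position; "tcp_rot": TCP orientation; "ft_force": force on the tool from outside, world axes, zero at the start; "moment": the same for the moment, N m; "finger_gap": finger opening in m; "grip_force": force on a finger pad.
Only numpy, scipy, OpenCV 4.12 (cv2) and the standard library are available. Lean on these libraries where they do the work, as an engineer would, in place of code of your own. Each camera call takes 0.05 s, during which the arm holds its last target. There are 200 camera calls.

## Working session

There is one attempt and no reset: what is moved stays moved. The work goes in short steps, Python scripts to look and compute and a tool call to move; the robot and the scene stay as the last step left them, time stands still between calls to the robot, and variables do not carry over. Pictures are saved under pics/ and viewed, at most 14 in all, crops included, and the job is handed in when it is done.

Besides the shell and the picture viewer there is one more tool, called after "Call:" as name([rows], argument=value, ...), one row to a line, values as JSON. drive_tool: Moves the arm, as the interface text tells. Its arguments: {"type":"object","properties":{"plan":{"type":"array"},"fingers":{"type":"number"}},"required":["plan"]}

```bash
ls; mkdir -p pics; cat > look.py <<'E'
from rig import *
import cv2
for n in ("top","side"):
    im=get_image(n); cv2.imwrite(f"pics/{n}0.png",im[:,:,::-1])
    for k in ("carrier1","carrier2","carrier3","carrier4","cassette","standard1","standard2","standard3","rack","start_top","partsbox","solvent","screwdriver"):
        try: print(n,k,[(round(d["p"],2),[round(float(v),3) for v in d["centre"]]) for d in spot_in(k,n)[:4]])
        except Exception as e: print(k,e)
print(state()); print(camera_info("top"))
E
python3 look.py
```

```text
pics
top carrier1 [(0.97, [0.314, 0.072, 0.005]), (0.95, [0.436, 0.217, 0.006]), (0.74, [0.446, 0.336, 0.005]), (0.74, [0.573, -0.302, 0.019])]
top carrier2 [(0.97, [0.314, 0.072, 0.005]), (0.95, [0.436, 0.217, 0.006]), (0.74, [0.446, 0.336, 0.005]), (0.74, [0.573, -0.302, 0.019])]
top carrier3 [(0.97, [0.314, 0.072, 0.005]), (0.95, [0.436, 0.217, 0.006]), (0.74, [0.446, 0.336, 0.005]), (0.74, [0.573, -0.302, 0.019])]
top carrier4 [(0.97, [0.314, 0.072, 0.005]), (0.95, [0.436, 0.217, 0.006]), (0.74, [0.446, 0.336, 0.005]), (0.74, [0.573, -0.302, 0.019])]
top cassette [(0.85, [0.617, 0.014, 0.065])]
top standard1 [(0.61, [0.435, -0.168, 0.032]), (0.6, [0.45, -0.355, 0.035]), (0.57, [0.369, -0.238, 0.037]), (0.54, [0.432, -0.26, 0.035])]
top standard2 [(0.61, [0.435, -0.168, 0.032]), (0.6, [0.45, -0.355, 0.035]), (0.57, [0.369, -0.238, 0.037]), (0.54, [0.432, -0.26, 0.035])]
top standard3 [(0.61, [0.435, -0.168, 0.032]), (0.6, [0.45, -0.355, 0.035]), (0.57, [0.369, -0.238, 0.037]), (0.54, [0.432, -0.26, 0.035])]
top rack [(0.86, [0.576, -0.304, 0.019]), (0.44, [0.767, 0.175, 0.071]), (
[... 2000 characters left out ...]
, -0.54058226,  0.21397777]), 'tcp_rot': array([5.37585422e-05, 9.84917377e-01, 1.73025307e-01, 1.07585120e-05]), 'ft_force': array([-0.13305409,  0.47668139, -0.25559055]), 'moment': array([-0.02389697, -0.0172553 ,  0.0104956 ]), 'grip_force': 0.0, 'finger_gap': 0.09122306832917514}
{'mtx': array([[456.48391822,   0.        , 314.71109706],
       [  0.        , 456.48391822, 204.46447411],
       [  0.        ,   0.        ,   1.        ]]), 'R': array([[ 2.79555329e-03, -9.99794178e-01, -2.00944430e-02],
       [-9.85330465e-01,  6.74829303e-04, -1.70655849e-01],
       [ 1.70634285e-01,  2.02767444e-02, -9.85125776e-01]]), 't': array([-4.55232663e-04,  5.66707807e-01,  9.85680933e-01])}
```

View pics/top0.png

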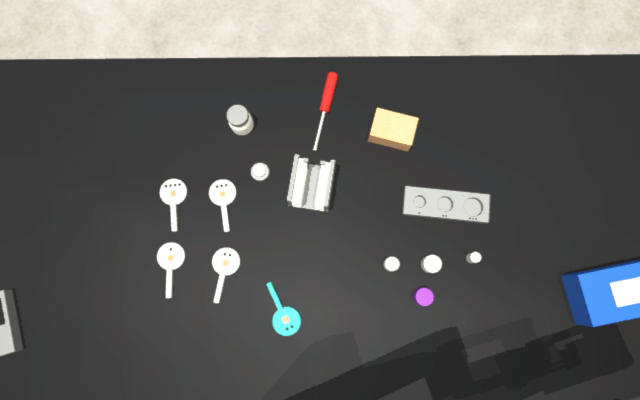

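View pics/side0.png

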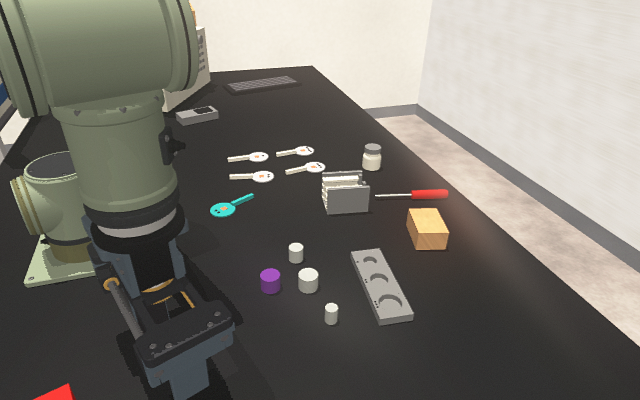

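The top view shows four white carriers with their discs at (173,192), (222,192), (171,256) and (226,262). The turquoise look-alike is at (286,321) and will be left alone. The white standards are at (474,258) small, (392,264) middle and (432,264) large. The purple look-alike is at (424,297). The rack is at (446,205), the cassette at (311,183) and the button at (260,172). I'll enlarge these to confirm.

```bash
cat > h.py <<'E'
from rig import *
import cv2, numpy as np
from scipy.spatial.transform import Rotation as Ro
def ray(name,uv,z,st=None):
    c=camera_info(name); M=np.array(c["mtx"])
    d=np.linalg.inv(M)@np.array([uv[0],uv[1],1.])
    if name=="wrist":
        T=np.array(c["T_tool_cam"]); q=st["tcp_rot"]; R=Ro.from_quat([q[1],q[2],q[3],q[0]]).as_matrix()
        o=R@T[:3,3]+st["tcp_pos"]; d=R@T[:3,:3]@d
    else:
        R=np.array(c["R"]); o=-R.T@np.array(c["t"]); d=R.T@d
    return (o+d*(z-o[2])/d[2])
def proj(name,X):
    c=camera_info(name); p=np.array(c["mtx"])@(np.array(c["R"])@np.array(X)+np.array(c["t"])); return p[:2]/p[2]
E
python3 - <<'E'
from h import *
im=cv2.imread("pics/top0.png")
a=cv2.resize(im[160:310,145:325],None,fx=3.2,fy=3.2,interpolation=cv2.INTER_CUBIC)
b=cv2.resize(im[175:312,370:500],None,fx=3.2*150/137,fy=3.2*150/137,interpolation=cv2.INTER_CUBIC)
b=b[:a.shape[0],:]; 
if b.shape[0]<a.shape[0]: a=a[:b.shape[0]]
o=np.hstack([a,b]); o=cv2.resize(o,None,fx=0.76,fy=0.76) if o.shape[1]>800 else o
cv2.imwrite("pics/crop0.png",o[:600,:800]);print(o.shape)
c=camera_info("wrist");print(c)
s=state(); w=get_image("wrist"); cv2.imwrite("pics/w0.png",w[:,:,::-1])
# button and blobs
g=im.min(axis=2); hsv=cv2.cvtColor(im,cv2.COLOR_BGR2HSV)
m=((g>150)).astype(np.uint8)
n,l,st,ce=cv2.connectedComponentsWithStats(m)
for i in range(1,n):
    if st[i,4]>25 and ce[i][1]>70: print(ce[i].round(1),st[i])
E
```

```text
(365, 784, 3)
{'mtx': array([[355.52798948,   0.        , 321.74548972],
       [  0.        , 355.52798948, 202.35725431],
       [  0.        ,   0.        ,   1.        ]]), 'T_tool_cam': array([[ 5.98508581e-04, -9.68866987e-01, -2.47581106e-01,
         6.91668707e-02],
       [ 9.99999124e-01,  2.87541818e-04,  1.29217567e-03,
        -7.41098528e-04],
       [-1.18075643e-03, -2.47581663e-01,  9.68866310e-01,
        -1.70935036e-01],
       [ 0.00000000e+00,  0.00000000e+00,  0.00000000e+00,
         1.00000000e+00]])}
[238.8 119. ] [227 105  25  30 526]
[393.6 126.2] [ 370  108   48   37 1187]
[318.9 130.6] [313 111  12  40 119]
[310.2 183.9] [ 287  154   48   57 1843]
[259.4 171.2] [251 163  18  18 260]
[172.9 197.3] [159 178  28  54 726]
[222.6 197.6] [209 179  27  53 727]
[445.9 203.8] [ 403  186   87   36 2320]
[169.9 261.7] [157 242  28  57 795]
[224. 267.] [212 247  28  56 801]
[475.2 257. ] [470 252  12  11 106]
[431.9 263.5] [423 255  19  18 278]
[391.5 263.5] [384 257  16  14 180]
[626.  291.4] [610 277  30  30 712]
[  5.2 330.5] [  0 290  15  66 506]
[285.3 319.1] [281 315  10   9  63]
```

View pics/crop0.png

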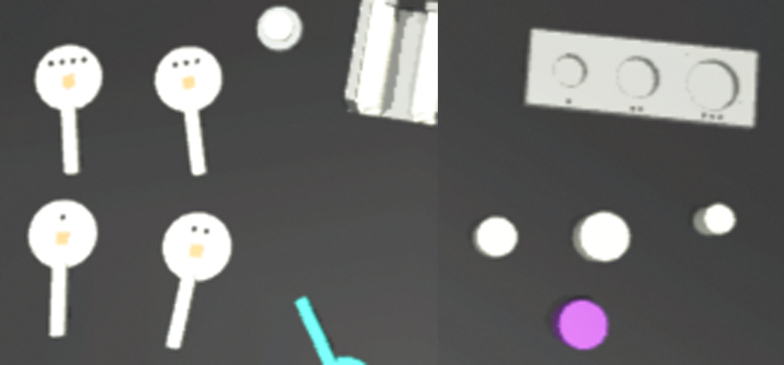

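Carriers by holes, with disc pixels: 1 hole (171,256), 2 holes (226,262), 3 holes (222,192), 4 holes (173,192). All four are present. The pockets run 1, 2, 3 from left to right in the image. Next I move the wrist camera over the standards and rack.

Call:
drive_tool([
  {"dx":5,"dy":-2.1,"dz":0,"wz":5},
  {"dx":11,"dy":-4.5,"dz":0,"wz":10},
  {"dx":17,"dy":-7,"dz":0.5,"wz":15},
  {"dx":23,"dy":-9.5,"dz":1,"wz":20},
  {"dx":29,"dy":-12,"dz":1.4,"wz":20},
])

```text
schema error: expected keys dx, dy, dz, wx, wy, wz
```

```bash
cat >> h.py <<'E'
def move(P,yaw,st=None):
    "print tool-frame shift (cm) and wz (deg) from the present pose to world P, yaw (deg, of tool x)"
    st=st or state(); q=st["tcp_rot"]; R=Ro.from_quat([q[1],q[2],q[3],q[0]]).as_matrix()
    T=Ro.from_euler('z',yaw,degrees=True).as_matrix()@np.diag([1,-1,-1.])
    d=R.T@(np.array(P)-st["tcp_pos"])*100; w=np.degrees(Ro.from_matrix(R.T@T).as_rotvec())
    print("d",d.round(2),"w",w.round(2)); return d,w
E
python3 - <<'E'
from h import *
s=state();print(s["clock"],s["tcp_pos"],s["tcp_rot"]);move([.49,-.27,.2],0)
E
```

```text
1.45 [ 0.19596156 -0.5405817   0.21396875] [ 3.18081645e-05  9.84917059e-01  1.73027125e-01 -7.20983012e-06]
d [ 36.87 -15.42   1.4 ] w [ 0.    0.   19.93]
```

Call:
drive_tool([
  {"dx":5,"dy":-2.1,"dz":0,"wx":0,"wy":0,"wz":5},
  {"dx":10.5,"dy":-4.4,"dz":0,"wx":0,"wy":0,"wz":10},
  {"dx":16,"dy":-6.7,"dz":0.5,"wx":0,"wy":0,"wz":15},
  {"dx":21.5,"dy":-9,"dz":1,"wx":0,"wy":0,"wz":20},
  {"dx":27,"dy":-11.3,"dz":1.4,"wx":0,"wy":0,"wz":20},
])

```text
clock: 2.08
tcp_pos: [0.4126, -0.341, 0.2]
tcp_rot: [0.0, 1.0, -0.001, 0.0]
ft_force: [0.4, -1.3, -0.0]
finger_gap: 0.0909
grip_force: 0.0
```

Call:
drive_tool([
  {"dx":5,"dy":-2,"dz":0,"wx":0,"wy":0,"wz":0},
  {"dx":10,"dy":0,"dz":0,"wx":0,"wy":0,"wz":0},
  {"dx":10.7,"dy":-0.8,"dz":0,"wx":0,"wy":0,"wz":0},
  {"dx":10.7,"dy":-0.8,"dz":0,"wx":0,"wy":0,"wz":0},
])

```text
clock: 2.58
tcp_pos: [0.5181, -0.3337, 0.1994]
tcp_rot: [-0.0, 1.0, -0.0, -0.001]
ft_force: [-0.7, -0.3, -0.2]
finger_gap: 0.0914
grip_force: 0.0
```

```bash
python3 - <<'E'
from h import *
s=state();print(s["clock"],s["tcp_pos"],s["tcp_rot"],s["ft_force"]);move([.49,-.27,.2],0)
w=get_image("wrist");cv2.imwrite("pics/w1.png",w[:,:,::-1])
E
```

```text
2.575 [ 0.51806028 -0.33372574  0.1994004 ] [-4.33762193e-04  9.99999617e-01 -1.79507417e-04 -7.38566774e-04] [-0.71309557 -0.28443013 -0.15812667]
d [-2.81 -6.37 -0.05] w [-0.05  0.08 -0.02]
```

View pics/w1.png

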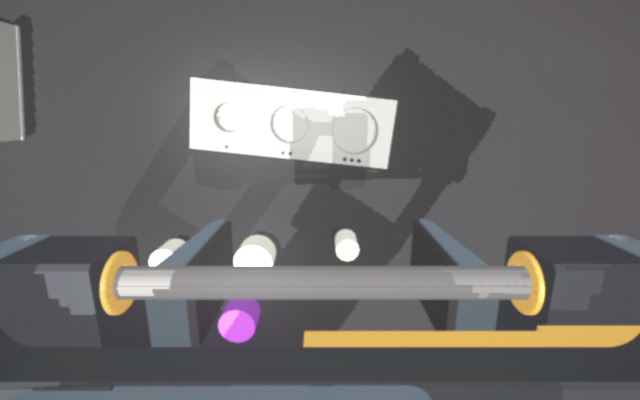

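The rack is clearly visible, with its corners near (191,79), (397,100), (388,168) and (190,148). The standards are partly hidden by the fingers, so I'll back off to see them ahead of the gripper.

Call:
drive_tool([
  {"dx":-5,"dy":-2.5,"dz":0,"wx":0,"wy":0,"wz":0},
  {"dx":-10,"dy":-5,"dz":0,"wx":0,"wy":0,"wz":0},
  {"dx":-15.5,"dy":-6.4,"dz":0,"wx":0,"wy":0,"wz":0},
  {"dx":-15.5,"dy":-6.4,"dz":0,"wx":0,"wy":0,"wz":0},
  {"dx":-15.5,"dy":-6.4,"dz":0,"wx":0,"wy":0,"wz":0},
])

```text
clock: 3.25
tcp_pos: [0.3633, -0.2708, 0.2008]
tcp_rot: [0.001, 1.0, -0.001, 0.001]
ft_force: [-0.6, -0.1, 0.7]
finger_gap: 0.0911
grip_force: 0.0
```

```bash
python3 - <<'E'
from h import *
# rack from w1
s1=dict(tcp_pos=np.array([0.51806,-0.33373,0.1994]),tcp_rot=np.array([-4.3e-4,1,-1.8e-4,-7.4e-4]))
def rack(im,cam,st):
    g=im.min(axis=2); m=(g>130).astype(np.uint8); m=cv2.morphologyEx(m,cv2.MORPH_CLOSE,np.ones((15,15)))
    cs,_=cv2.findContours(m,0,2)
    for c in cs:
        if cv2.contourArea(c)<1500: continue
        pts=np.array([ray(cam,p[0],.018,st)[:2] for p in c],np.float32)*1000
        (cx,cy),(w,h),a=cv2.minAreaRect(pts)
        if abs(max(w,h)-196)<20: print(cam,"rack",round(cx,1),round(cy,1),round(w,1),round(h,1),round(a,2))
rack(cv2.imread("pics/w1.png"),"wrist",s1)
rack(cv2.imread("pics/top0.png"),"top",None)
s=state();print(s["clock"],s["tcp_pos"],s["tcp_rot"])
im=get_image("wrist")[:,:,::-1];cv2.imwrite("pics/w2.png",im);rack(im,"wrist",s)
for cam,I in (("wrist",im),("top",cv2.imread("pics/top0.png"))):
    st=s
    print(cam,"dots:",[ray("wrist",p,.018,s1)[:2].round(4) for p in ((226,147),(286.5,153),(352,160))] if cam=="wrist" else "")
    g=I.min(axis=2); m=(g>140).astype(np.uint8)
    cs,_=cv2.findContours(m,0,2)
    for c in cs:
        pts=np.array([ray(cam,p[0],.034,st)[:2] for p in c],np.float32)*1000
        (x,y),r=cv2.minEnclosingCircle(pts)
        if 9<r<32: print(cam,round(x,1),round(y,1),round(r,1),c.mean(axis=(0,1)).round(1))
E
```

```text
wrist rack 575.2 -303.8 198.0 69.0 83.96
top rack 573.6 -304.4 197.0 67.1 84.02
3.25 [ 0.36329411 -0.27080988  0.20082937] [ 8.14727099e-04  9.99998277e-01 -1.27692724e-03  1.07287701e-03]
wrist dots: [array([ 0.553 , -0.2393]), array([ 0.5472, -0.2986]), array([ 0.5402, -0.3635])]
wrist 123.0 80.8 15.5 [ 12.9 392.9]
wrist 126.1 -302.2 11.3 [349.2 391.3]
wrist 203.8 -436.1 20.5 [475. 330.]
wrist 256.7 -48.7 29.1 [105.4 283.9]
wrist 256.3 -490.8 31.5 [537.8 282.4]
wrist 308.0 -569.2 11.5 [618.2 238.6]
wrist 322.3 34.9 25.1 [ 21.7 228.7]
wrist 363.3 -250.3 9.3 [301.8 185.3]
wrist 363.8 -241.0 20.2 [291.8 182.4]
wrist 436.1 -175.2 20.4 [216.7 107.4]
wrist 450.6 -355.8 15.8 [415.5  89. ]
wrist 525.2 -377.0 12.0 [446.1   1.3]
top dots: 
top 312.7 64.4 11.0 [285.4 319.4]
top 434.9 -172.0 17.2 [391.5 262.1]
top 433.9 -261.9 21.8 [431.7 262.7]
top 449.4 -357.8 14.3 [474.8 257.1]
top 648.0 130.0 21.7 [260.2 170.8]Traceback (most recent call last):
  File "<stdin>", line 22, in <module>
  File "h.py", line 5, in ray
    c=camera_info(name); M=np.array(c["mtx"])
ValueError: time passes only in moves, steps and waits
```

View pics/w2.png

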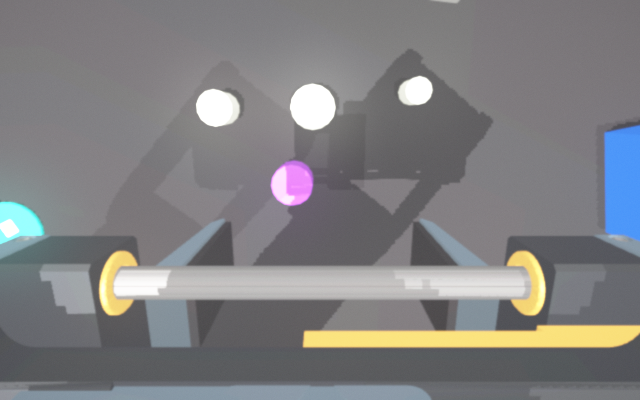

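Three white standards at (218,107) middle, (313,107) large and (415,90) small, and the purple look-alike at (292,183). Next is a silhouette fit for exact centres.

```bash
sed -i 's/^def ray/from functools import lru_cache\ncinfo=lru_cache(None)(lambda n:camera_info(n))\ndef ray/; s/c=camera_info(name)/c=cinfo(name)/' h.py
cat >> h.py <<'E'
def cam_pose(name,st=None):
    c=cinfo(name)
    if name!="wrist": return np.array(c["mtx"]),np.array(c["R"]),np.array(c["t"])
    T=np.array(c["T_tool_cam"]); q=st["tcp_rot"]; R=Ro.from_quat([q[1],q[2],q[3],q[0]]).as_matrix()
    Rc=(R@T[:3,:3]).T; return np.array(c["mtx"]),Rc,-Rc@(R@T[:3,3]+st["tcp_pos"])
def pj(name,X,st=None):
    M,R,t=cam_pose(name,st); p=(M@(R@np.atleast_2d(X).T+t[:,None])).T; return p[:,:2]/p[:,2:]
def cyl(I,name,xy,r,st=None,h=.034,thr=110,z0=0.):
    xy=np.array(xy,float); a=np.linspace(0,6.283,48,endpoint=False); g=I.min(axis=2)
    for _ in range(6):
        X=np.vstack([np.c_[xy[0]+r*np.cos(a),xy[1]+r*np.sin(a),0*a+z] for z in (z0,z0+h)])
        p=pj(name,X,st); hull=cv2.convexHull(p.astype(np.float32)); mo=cv2.moments(hull); c=np.array([mo["m10"],mo["m01"]])/mo["m00"]
        x0,y0=np.floor(p.min(0)).astype(int)-5; x1,y1=np.ceil(p.max(0)).astype(int)+6; x0=max(x0,0);y0=max(y0,0)
        m=(g[y0:y1,x0:x1]>thr); ys,xs=np.nonzero(m); d=np.array([xs.mean()+x0,ys.mean()+y0])-c
        xy=xy+ray(name,c+d,z0+h/2,st)[:2]-ray(name,c,z0+h/2,st)[:2]
    return (xy*1000).round(1),len(xs),round(mo["m00"])
E
python3 - <<'E'
from h import *
s=dict(tcp_pos=np.array([0.36329,-0.27081,0.20083]),tcp_rot=np.array([8.1e-4,1,-1.28e-3,1.07e-3]))
W=cv2.imread("pics/w2.png");T=cv2.imread("pics/top0.png")
for n,xy,r in (("s1",(.45,-.356),.012),("s2",(.435,-.172),.016),("s3",(.433,-.262),.020)):
    print(n,cyl(W,"wrist",xy,r,s),cyl(T,"top",xy,r))
st=state();print(st["tcp_pos"]);d=move([.450,-.356,.08],0)
E
```

```text
s1 (array([ 452.2, -360.1]), 936, 769) (array([ 450.5, -361.3]), 146, 141)
s2 (array([ 435.3, -171.9]), 2584, 1238) (array([ 435.5, -174. ]), 203, 189)
s3 (array([ 433.1, -261.9]), 3106, 1527) (array([ 435.7, -264.4]), 323, 309)
[ 0.36391038 -0.27098089  0.20063394]
d [ 8.6   8.47 12.09] w [ 0.08 -0.11 -0.11]
```

Call:
drive_tool([
  {"dx":4,"dy":4,"dz":1,"wx":0,"wy":0,"wz":0},
  {"dx":8,"dy":8,"dz":3,"wx":0,"wy":0,"wz":0},
  {"dx":8.8,"dy":9,"dz":8,"wx":0,"wy":0,"wz":0},
  {"dx":8.8,"dy":9,"dz":12,"wx":0,"wy":0,"wz":0},
  {"dx":8.8,"dy":9,"dz":12,"wx":0,"wy":0,"wz":0},
])

```text
clock: 3.92
tcp_pos: [0.4503, -0.3593, 0.0764]
tcp_rot: [-0.002, 1.0, -0.001, -0.003]
ft_force: [-0.1, -0.3, 0.5]
finger_gap: 0.0912
grip_force: 0.0
```

```bash
python3 - <<'E'
from h import *
s=dict(tcp_pos=np.array([0.36329,-0.27081,0.20083]),tcp_rot=np.array([8.1e-4,1,-1.28e-3,1.07e-3]))
W=cv2.imread("pics/w2.png");T=cv2.imread("pics/top0.png")
for th in (135,150,165):
  for n,xy,r in (("s1",(.452,-.36),.012),("s2",(.435,-.172),.016),("s3",(.433,-.262),.020)):
    print(th,n,cyl(W,"wrist",xy,r,s,thr=th),cyl(T,"top",xy,r,thr=th))
st=state();print(st["clock"],st["tcp_pos"]);d=move([.4515,-.3607,.017],0)
E
```

```text
135 s1 (array([ 451.5, -359.5]), 835, 765) (array([ 450.3, -362.6]), 122, 141)
135 s2 (array([ 436.9, -170.3]), 1547, 1249) (array([ 435.5, -174.2]), 188, 189)
135 s3 (array([ 443.8, -254.8]), 3093, 1564) (array([ 435.7, -265. ]), 295, 309)
150 s1 (array([ 451.5, -359.4]), 809, 765) (array([ 450.7, -364.2]), 106, 141)
150 s2 (array([ 436.4, -171.5]), 1351, 1243) (array([ 435.5, -174.1]), 180, 189)
150 s3 (array([ 437.6, -261.7]), 1801, 1543) (array([ 435.8, -265.7]), 278, 309)
165 s1 (array([ 451.5, -359.4]), 791, 765) (array([ 451. , -364.1]), 98, 141)
165 s2 (array([ 436.4, -171.4]), 1312, 1243) (array([ 435.6, -174.8]), 171, 189)
165 s3 (array([ 437.1, -262.4]), 1683, 1541) (array([ 435.9, -266.1]), 270, 309)
3.925 [ 0.45027931 -0.35929764  0.07640009]
d [0.16 0.17 5.94] w [-0.28  0.34 -0.06]
```

Call:
drive_tool([
  {"dx":0.1,"dy":0,"dz":3,"wx":0,"wy":0,"wz":0},
  {"dx":0.1,"dy":0,"dz":5.9,"wx":0,"wy":0,"wz":0},
  {"dx":0.1,"dy":0,"dz":5.9,"wx":0,"wy":0,"wz":0},
  {"dx":0.1,"dy":0,"dz":5.9,"wx":0,"wy":0,"wz":0},
])

```text
clock: 4.42
tcp_pos: [0.4538, -0.3615, 0.023]
tcp_rot: [0.001, 1.0, -0.001, 0.001]
ft_force: [0.2, -0.5, 1.2]
finger_gap: 0.0913
grip_force: 0.0
```

Call:
drive_tool([
  {"dx":0,"dy":0,"dz":0,"wx":0,"wy":0,"wz":0},
  {"dx":0,"dy":0,"dz":0,"wx":0,"wy":0,"wz":0},
  {"dx":0,"dy":0,"dz":0,"wx":0,"wy":0,"wz":0},
  {"dx":0,"dy":0,"dz":0,"wx":0,"wy":0,"wz":0},
  {"dx":0,"dy":0,"dz":0,"wx":0,"wy":0,"wz":0},
], fingers=-1)

```text
clock: 5.05
tcp_pos: [0.4523, -0.3604, 0.021]
tcp_rot: [0.0, 1.0, -0.001, -0.0]
ft_force: [-0.4, 0.2, -1.0]
finger_gap: 0.0441
grip_force: 0.0
```

Call:
drive_tool([
  {"dx":0,"dy":0,"dz":0,"wx":0,"wy":0,"wz":0},
  {"dx":0,"dy":0,"dz":0,"wx":0,"wy":0,"wz":0},
  {"dx":0,"dy":0,"dz":0,"wx":0,"wy":0,"wz":0},
])

```text
clock: 5.42
tcp_pos: [0.4523, -0.3603, 0.0209]
tcp_rot: [-0.0, 1.0, -0.001, -0.0]
ft_force: [0.6, -0.0, 0.2]
finger_gap: 0.0229
grip_force: 30.0
```

Call:
drive_tool([
  {"dx":0,"dy":0,"dz":-3,"wx":0,"wy":0,"wz":0},
  {"dx":2,"dy":-2,"dz":-5,"wx":0,"wy":0,"wz":0},
  {"dx":6,"dy":-5,"dz":-5,"wx":0,"wy":0,"wz":0},
  {"dx":10,"dy":-9,"dz":-5,"wx":0,"wy":0,"wz":0},
  {"dx":13,"dy":-11.7,"dz":-5,"wx":0,"wy":0,"wz":0},
])

```text
clock: 6.05
tcp_pos: [0.5837, -0.2418, 0.0708]
tcp_rot: [-0.0, 1.0, -0.0, -0.0]
ft_force: [-0.1, -1.1, -0.5]
finger_gap: 0.0228
grip_force: 30.0
```

Call:
drive_tool([
  {"dx":0,"dy":0,"dz":0,"wx":0,"wy":0,"wz":0},
  {"dx":0,"dy":0,"dz":1,"wx":0,"wy":0,"wz":0},
  {"dx":0,"dy":0,"dz":2.5,"wx":0,"wy":0,"wz":0},
  {"dx":0,"dy":0,"dz":2.5,"wx":0,"wy":0,"wz":0},
])

```text
clock: 6.55
tcp_pos: [0.5802, -0.2437, 0.0438]
tcp_rot: [-0.001, 1.0, -0.001, -0.002]
ft_force: [0.1, -0.1, -1.2]
finger_gap: 0.023
grip_force: 30.0
```

```bash
python3 - <<'E'
from h import *
st=state();print(st["clock"],st["tcp_pos"],st["ft_force"],st["finger_gap"]);d=move([.5823,-.243,.029],0)
w=get_image("wrist");cv2.imwrite("pics/w3.png",w[:,:,::-1])
E
```

```text
6.55 [ 0.58024036 -0.2437429   0.04377408] [ 0.0655213  -0.13013844 -1.17717372] 0.022984805530272795
d [ 0.21 -0.07  1.48] w [-0.1   0.25 -0.16]
```

View pics/w3.png

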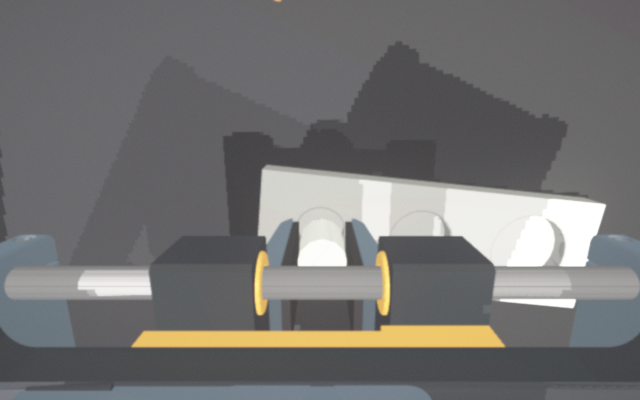

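The standard hangs over pocket 1 and the pocket arc at (320,208) is concentric with it. Lowering.

Call:
drive_tool([
  {"dx":0,"dy":0,"dz":0.6,"wx":0,"wy":0,"wz":0},
  {"dx":0,"dy":0,"dz":1.2,"wx":0,"wy":0,"wz":0},
  {"dx":0,"dy":0,"dz":1.7,"wx":0,"wy":0,"wz":0},
  {"dx":0,"dy":0,"dz":1.7,"wx":0,"wy":0,"wz":0},
  {"dx":0,"dy":0,"dz":1.7,"wx":0,"wy":0,"wz":0},
])

```text
clock: 7.22
tcp_pos: [0.5826, -0.2436, 0.029]
tcp_rot: [0.0, 1.0, -0.001, 0.0]
ft_force: [0.4, -0.3, -0.9]
finger_gap: 0.0231
grip_force: 30.0
```

Call:
drive_tool([
  {"dx":0,"dy":0,"dz":0,"wx":0,"wy":0,"wz":0},
  {"dx":0,"dy":0,"dz":0,"wx":0,"wy":0,"wz":0},
  {"dx":0,"dy":0,"dz":0,"wx":0,"wy":0,"wz":0},
  {"dx":0,"dy":0,"dz":-3,"wx":0,"wy":0,"wz":0},
  {"dx":0,"dy":0,"dz":-7.1,"wx":0,"wy":0,"wz":0},
], fingers=0.4)

```text
clock: 7.85
tcp_pos: [0.5816, -0.2432, 0.0996]
tcp_rot: [-0.001, 1.0, -0.001, -0.001]
ft_force: [0.8, -0.6, 0.0]
finger_gap: 0.0635
grip_force: 0.0
```

Call:
drive_tool([
  {"dx":-4,"dy":-1,"dz":0,"wx":0,"wy":0,"wz":0},
  {"dx":-9,"dy":-3,"dz":0,"wx":0,"wy":0,"wz":0},
  {"dx":-14,"dy":-5.5,"dz":0,"wx":0,"wy":0,"wz":0},
  {"dx":-14.6,"dy":-7.1,"dz":1,"wx":0,"wy":0,"wz":0},
  {"dx":-14.6,"dy":-7.1,"dz":2,"wx":0,"wy":0,"wz":0},
])

```text
clock: 8.48
tcp_pos: [0.4362, -0.1719, 0.0802]
tcp_rot: [0.0, 1.0, -0.0, 0.001]
ft_force: [-0.5, -0.6, -0.1]
finger_gap: 0.064
grip_force: 0.0
```

```bash
cat > chk.py <<'E'
from h import *
import sys
st=state();print(st["clock"],st["tcp_pos"].round(4),st["finger_gap"].round(3))
im=get_image("top")[:,:,::-1];cv2.imwrite(f"pics/{sys.argv[1]}.png",im)
g=im.min(axis=2); n,l,S,ce=cv2.connectedComponentsWithStats((g>150).astype(np.uint8))
for i in range(1,n):
    if 60<S[i,4]<3000 and ce[i][1]>70: print(ce[i].round(1),S[i].tolist())
E
python3 chk.py t1
```

```text
Traceback (most recent call last):
  File "chk.py", line 3, in <module>
    st=state();print(st["clock"],st["tcp_pos"].round(4),st["finger_gap"].round(3))
                                                        ^^^^^^^^^^^^^^^^^^^^^^
AttributeError: 'float' object has no attribute 'round'
```

```bash
sed -i 's/st\["finger_gap"\].round(3)/round(st["finger_gap"],3)/' chk.py; python3 chk.py t1; python3 - <<'E'
from h import *
im=cv2.imread("pics/t1.png");a=im[130:330,140:500];cv2.imwrite("pics/t1c.png",cv2.resize(a,None,fx=2.2,fy=2.2,interpolation=cv2.INTER_CUBIC))
E
```

```text
8.475 [ 0.4362 -0.1719  0.0802] 0.064
[238.8 119. ] [227, 105, 25, 30, 524]
[393.6 126.2] [370, 108, 48, 37, 1188]
[318.9 130.6] [313, 111, 12, 40, 119]
[310.2 183.9] [287, 154, 48, 57, 1843]
[259.4 171.2] [251, 163, 18, 18, 258]
[172.9 197.3] [159, 178, 28, 54, 726]
[222.6 197.6] [209, 179, 27, 53, 727]
[446.6 203.6] [404, 186, 86, 36, 2276]
[387.1 286.5] [364, 215, 45, 131, 670]
[169.9 261.7] [157, 242, 28, 57, 795]
[467.9 309.7] [457, 242, 20, 127, 595]
[473.6 318.8] [460, 244, 22, 135, 545]
[224. 267.] [212, 247, 28, 56, 800]
[626.  291.4] [610, 277, 30, 30, 712]
[  5.2 330.5] [0, 290, 15, 66, 506]
[285.3 319.1] [281, 315, 10, 9, 62]
[413.4 373.8] [382, 347, 64, 53, 1615]
```

View pics/t1c.png

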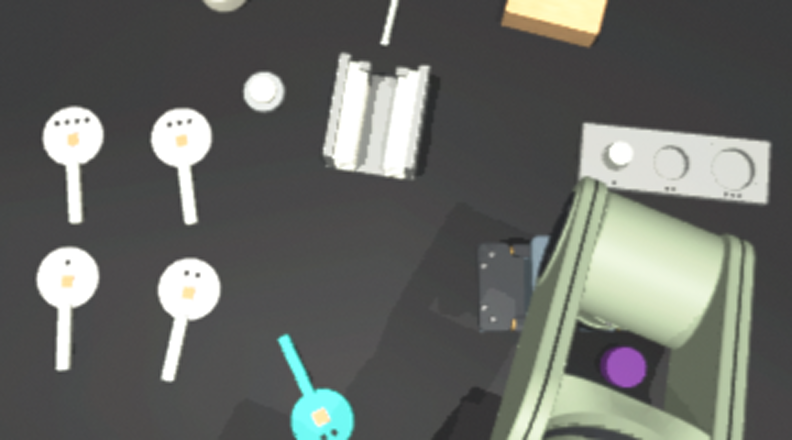

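Standard 1 sits in pocket 1 (crop 620,153) and the carriers are unchanged. Now I grasp standard 2.

Call:
drive_tool([
  {"dx":0,"dy":0,"dz":3,"wx":0,"wy":0,"wz":0},
  {"dx":0,"dy":0,"dz":5.9,"wx":0,"wy":0,"wz":0},
  {"dx":0,"dy":0,"dz":5.9,"wx":0,"wy":0,"wz":0},
  {"dx":0,"dy":0,"dz":5.9,"wx":0,"wy":0,"wz":0},
])

```text
clock: 9.02
tcp_pos: [0.4378, -0.1731, 0.0215]
tcp_rot: [0.0, 1.0, -0.001, 0.001]
ft_force: [0.7, -1.3, 0.1]
finger_gap: 0.0642
grip_force: 0.0
```

Call:
drive_tool([
  {"dx":0,"dy":0,"dz":0,"wx":0,"wy":0,"wz":0},
  {"dx":0,"dy":0,"dz":0,"wx":0,"wy":0,"wz":0},
  {"dx":0,"dy":0,"dz":0,"wx":0,"wy":0,"wz":0},
  {"dx":0,"dy":0,"dz":0,"wx":0,"wy":0,"wz":0},
  {"dx":0,"dy":0,"dz":0,"wx":0,"wy":0,"wz":0},
], fingers=-1)

```text
clock: 9.65
tcp_pos: [0.4367, -0.1724, 0.0213]
tcp_rot: [0.0, 1.0, -0.001, 0.0]
ft_force: [-1.2, 0.4, 3.5]
finger_gap: 0.0312
grip_force: 30.0
```

Call:
drive_tool([
  {"dx":0,"dy":0,"dz":-2.5,"wx":0,"wy":0,"wz":0},
  {"dx":0,"dy":0,"dz":-5,"wx":0,"wy":0,"wz":0},
  {"dx":5,"dy":4.5,"dz":-5,"wx":0,"wy":0,"wz":0},
  {"dx":9,"dy":8.5,"dz":-5,"wx":0,"wy":0,"wz":0},
  {"dx":12,"dy":11.5,"dz":-5,"wx":0,"wy":0,"wz":0},
])

```text
clock: 10.28
tcp_pos: [0.5579, -0.2892, 0.0705]
tcp_rot: [0.0, 1.0, -0.001, 0.0]
ft_force: [-0.5, -0.2, -1.5]
finger_gap: 0.0309
grip_force: 30.0
```

Call:
drive_tool([
  {"dx":1.9,"dy":1.4,"dz":0,"wx":0,"wy":0,"wz":0},
  {"dx":1.9,"dy":1.4,"dz":1,"wx":0,"wy":0,"wz":0},
  {"dx":1.9,"dy":1.4,"dz":2.5,"wx":0,"wy":0,"wz":0},
  {"dx":1.9,"dy":1.4,"dz":2.5,"wx":0,"wy":0,"wz":0},
  {"dx":1.9,"dy":1.4,"dz":2.5,"wx":0,"wy":0,"wz":0},
])

```text
clock: 10.9
tcp_pos: [0.5748, -0.301, 0.0459]
tcp_rot: [-0.0, 1.0, -0.0, -0.0]
ft_force: [-0.1, -0.8, -1.9]
finger_gap: 0.0308
grip_force: 30.0
```

```bash
python3 - <<'E'
from h import *
st=state();print(st["clock"],st["tcp_pos"],st["ft_force"],st["finger_gap"])
w=get_image("wrist");cv2.imwrite("pics/w4.png",w[120:400,160:480,::-1])
E
```

```text
10.9 [ 0.57483823 -0.30096612  0.04593519] [-0.13832935 -0.82208582 -1.86768187] 0.0308459920350553
```

View pics/w4.png

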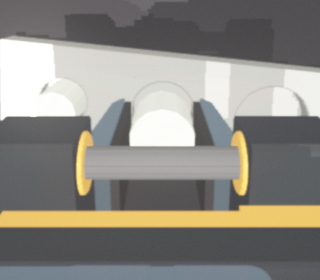

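Call:
drive_tool([
  {"dx":0,"dy":0,"dz":0.6,"wx":0,"wy":0,"wz":0},
  {"dx":0,"dy":0,"dz":1.2,"wx":0,"wy":0,"wz":0},
  {"dx":0,"dy":0,"dz":1.7,"wx":0,"wy":0,"wz":0},
  {"dx":0,"dy":0,"dz":1.7,"wx":0,"wy":0,"wz":0},
  {"dx":0,"dy":0,"dz":1.7,"wx":0,"wy":0,"wz":0},
])

```text
clock: 11.58
tcp_pos: [0.5755, -0.3016, 0.029]
tcp_rot: [0.0, 1.0, -0.001, 0.0]
ft_force: [0.5, -0.8, -1.4]
finger_gap: 0.031
grip_force: 30.0
```

Call:
drive_tool([
  {"dx":0,"dy":0,"dz":0,"wx":0,"wy":0,"wz":0},
  {"dx":0,"dy":0,"dz":0,"wx":0,"wy":0,"wz":0},
  {"dx":0,"dy":0,"dz":0,"wx":0,"wy":0,"wz":0},
  {"dx":0,"dy":0,"dz":-3,"wx":0,"wy":0,"wz":0},
  {"dx":0,"dy":0,"dz":-7.1,"wx":0,"wy":0,"wz":0},
], fingers=0)

```text
clock: 12.2
tcp_pos: [0.5746, -0.3011, 0.0997]
tcp_rot: [-0.001, 1.0, -0.001, -0.001]
ft_force: [0.7, 0.1, 0.5]
finger_gap: 0.0457
grip_force: 0.0
```

Call:
drive_tool([
  {"dx":-5,"dy":0,"dz":-3,"wx":0,"wy":0,"wz":0},
  {"dx":-10,"dy":-1,"dz":-6,"wx":0,"wy":0,"wz":0},
  {"dx":-15,"dy":-2,"dz":-8,"wx":0,"wy":0,"wz":0},
  {"dx":-20,"dy":-3.8,"dz":-10,"wx":0,"wy":0,"wz":0},
  {"dx":-20,"dy":-3.8,"dz":-10,"wx":0,"wy":0,"wz":0},
], fingers=0.4)

```text
clock: 12.82
tcp_pos: [0.3732, -0.2625, 0.2019]
tcp_rot: [0.001, 1.0, -0.001, 0.001]
ft_force: [1.7, 0.6, -0.1]
finger_gap: 0.0637
grip_force: 0.0
```

```bash
python3 - <<'E'
from h import *
s=state();print(s["clock"],s["tcp_pos"])
W=get_image("wrist")[:,:,::-1];cv2.imwrite("pics/w5.png",W)
for th in (140,155,170):
  print(cyl(W,"wrist",(.437,-.262),.02,s,thr=th),cyl(W,"wrist",(.5745,-.301),.016,s,thr=235,z0=.006))
m=(W.min(axis=2)>130).astype(np.uint8); m=cv2.morphologyEx(m,cv2.MORPH_CLOSE,np.ones((9,9)))
for c in cv2.findContours(m,0,2)[0]:
    pts=np.array([ray("wrist",p[0],.018,s)[:2] for p in c],np.float32)*1000
    (cx,cy),(w,h),a=cv2.minAreaRect(pts)
    if abs(max(w,h)-196)<30: print("rack",cx,cy,w,h,a)
move([.4371,-.2633,.021],0,s)
E
```

```text
12.825 [ 0.37320544 -0.26252643  0.20192998]
(array([ 451.4, -261.4]), 2704, 1540) (array([ 437.6, -262.4]), 1515, 994)
(array([ 437.3, -262.4]), 1633, 1498) (array([ 437.6, -262.4]), 1515, 994)
(array([ 437.3, -262.4]), 1602, 1498) (array([ 437.6, -262.4]), 1515, 994)
d [ 6.35  0.03 18.11] w [ 0.11 -0.13 -0.15]
```

View pics/w5.png

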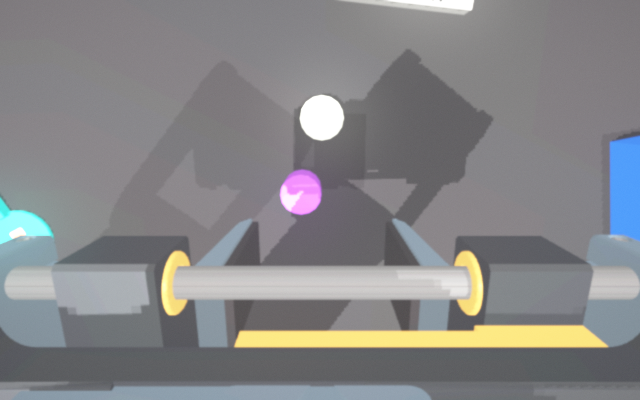

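The white large standard is at (321,118), measured at (437.3, -262.4) mm, unmoved. Grasping it.

Call:
drive_tool([
  {"dx":4,"dy":0,"dz":4,"wx":0,"wy":0,"wz":0},
  {"dx":6.2,"dy":0,"dz":9,"wx":0,"wy":0,"wz":0},
  {"dx":6.2,"dy":0,"dz":13.5,"wx":0,"wy":0,"wz":0},
  {"dx":6.2,"dy":0,"dz":17.9,"wx":0,"wy":0,"wz":0},
  {"dx":6.2,"dy":0,"dz":17.9,"wx":0,"wy":0,"wz":0},
])

```text
clock: 13.5
tcp_pos: [0.436, -0.262, 0.0175]
tcp_rot: [-0.002, 1.0, -0.0, -0.003]
ft_force: [0.2, 0.0, 0.6]
finger_gap: 0.0638
grip_force: 0.0
```

Call:
drive_tool([
  {"dx":0,"dy":0,"dz":0,"wx":0,"wy":0,"wz":0},
  {"dx":0,"dy":0,"dz":0,"wx":0,"wy":0,"wz":0},
  {"dx":0,"dy":0,"dz":0,"wx":0,"wy":0,"wz":0},
  {"dx":0,"dy":0,"dz":0,"wx":0,"wy":0,"wz":0},
  {"dx":0,"dy":0,"dz":0,"wx":0,"wy":0,"wz":0},
], fingers=-1)

```text
clock: 14.12
tcp_pos: [0.4385, -0.2638, 0.0226]
tcp_rot: [0.001, 1.0, -0.001, 0.002]
ft_force: [0.2, 1.7, 6.9]
finger_gap: 0.0389
grip_force: 30.0
```

Call:
drive_tool([
  {"dx":0,"dy":0,"dz":-2.5,"wx":0,"wy":0,"wz":0},
  {"dx":0,"dy":0,"dz":-5,"wx":0,"wy":0,"wz":0},
  {"dx":5,"dy":4,"dz":-5,"wx":0,"wy":0,"wz":0},
  {"dx":9,"dy":7.5,"dz":-5,"wx":0,"wy":0,"wz":0},
  {"dx":12,"dy":9.5,"dz":-5,"wx":0,"wy":0,"wz":0},
])

```text
clock: 14.75
tcp_pos: [0.5587, -0.3603, 0.0711]
tcp_rot: [0.001, 1.0, -0.001, 0.001]
ft_force: [0.3, 0.2, -2.3]
finger_gap: 0.0394
grip_force: 30.0
```

Call:
drive_tool([
  {"dx":1.15,"dy":0.8,"dz":0,"wx":0,"wy":0,"wz":0},
  {"dx":1.15,"dy":0.8,"dz":1,"wx":0,"wy":0,"wz":0},
  {"dx":1.15,"dy":0.8,"dz":2.5,"wx":0,"wy":0,"wz":0},
  {"dx":1.15,"dy":0.8,"dz":2.5,"wx":0,"wy":0,"wz":0},
  {"dx":1.15,"dy":0.8,"dz":2.5,"wx":0,"wy":0,"wz":0},
])

```text
clock: 15.38
tcp_pos: [0.5684, -0.3663, 0.0459]
tcp_rot: [-0.0, 1.0, -0.001, -0.0]
ft_force: [0.5, 0.5, -2.2]
finger_gap: 0.0391
grip_force: 30.0
```

```bash
python3 - <<'E'
from h import *
st=state();print(st["clock"],st["tcp_pos"],st["ft_force"],st["finger_gap"])
w=get_image("wrist");cv2.imwrite("pics/w6.png",w[120:400,160:480,::-1])
E
```

```text
15.375 [ 0.56837857 -0.36625082  0.04592855] [ 0.48703022  0.47297457 -2.18390171] 0.03909869549890452
```

View pics/w6.png

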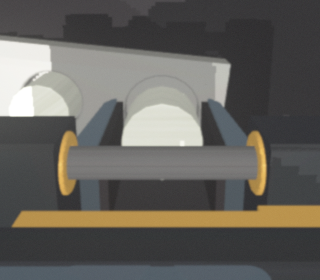

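Concentric with pocket 3. Lowering it.

Call:
drive_tool([
  {"dx":0,"dy":0,"dz":0.6,"wx":0,"wy":0,"wz":0},
  {"dx":0,"dy":0,"dz":1.2,"wx":0,"wy":0,"wz":0},
  {"dx":0,"dy":0,"dz":1.7,"wx":0,"wy":0,"wz":0},
  {"dx":0,"dy":0,"dz":1.7,"wx":0,"wy":0,"wz":0},
  {"dx":0,"dy":0,"dz":1.7,"wx":0,"wy":0,"wz":0},
])

```text
clock: 16.05
tcp_pos: [0.5687, -0.3665, 0.0287]
tcp_rot: [-0.0, 1.0, -0.001, -0.0]
ft_force: [1.0, 0.1, -2.9]
finger_gap: 0.0391
grip_force: 30.0
```

Call:
drive_tool([
  {"dx":0,"dy":0,"dz":0,"wx":0,"wy":0,"wz":0},
  {"dx":0,"dy":0,"dz":0,"wx":0,"wy":0,"wz":0},
  {"dx":0,"dy":0,"dz":0,"wx":0,"wy":0,"wz":0},
  {"dx":0,"dy":0,"dz":-4,"wx":0,"wy":0,"wz":0},
  {"dx":0,"dy":0,"dz":-10,"wx":0,"wy":0,"wz":0},
], fingers=0.1)

```text
clock: 16.68
tcp_pos: [0.5677, -0.3658, 0.128]
tcp_rot: [-0.001, 1.0, -0.001, -0.002]
ft_force: [0.3, -1.3, 0.8]
finger_gap: 0.0502
grip_force: 0.0
```

Call:
drive_tool([
  {"dx":-1,"dy":-5,"dz":-3,"wx":0,"wy":0,"wz":0},
  {"dx":-2,"dy":-10,"dz":-6,"wx":0,"wy":0,"wz":0},
  {"dx":-3,"dy":-15,"dz":-9,"wx":0,"wy":0,"wz":0},
  {"dx":-4,"dy":-20,"dz":-12,"wx":0,"wy":0,"wz":0},
  {"dx":-4,"dy":-25,"dz":-12,"wx":0,"wy":0,"wz":0},
], fingers=0)

```text
clock: 17.3
tcp_pos: [0.5297, -0.1153, 0.2522]
tcp_rot: [0.001, 1.0, -0.001, 0.003]
ft_force: [1.1, 0.1, -0.3]
finger_gap: 0.0457
grip_force: 0.0
```

Call:
drive_tool([
  {"dx":0,"dy":-5,"dz":0,"wx":0,"wy":0,"wz":0},
  {"dx":0,"dy":-10,"dz":0,"wx":0,"wy":0,"wz":0},
  {"dx":0,"dy":-15,"dz":0,"wx":0,"wy":0,"wz":0},
  {"dx":0,"dy":-17,"dz":0,"wx":0,"wy":0,"wz":0},
  {"dx":0,"dy":-17,"dz":0,"wx":0,"wy":0,"wz":0},
])

```text
clock: 17.92
tcp_pos: [0.5292, 0.0546, 0.2491]
tcp_rot: [0.0, 1.0, 0.001, 0.0]
ft_force: [0.0, 0.1, 0.2]
finger_gap: 0.0457
grip_force: 0.0
```

```bash
python3 - <<'E'
from h import *
st=state();print(st["clock"],st["tcp_pos"].tolist(),st["tcp_rot"].tolist())
w=get_image("wrist");cv2.imwrite("pics/w7.png",w[:,:,::-1])
t=get_image("top");cv2.imwrite("pics/t2.png",t[:,:,::-1])
a=cv2.resize(w[0:235,60:460,::-1],None,fx=2,fy=2,interpolation=cv2.INTER_CUBIC)
b=cv2.resize(t[180:225,395:500,::-1],None,fx=3,fy=3);
a=np.vstack([a,np.zeros((130,800,3),np.uint8)]);a[470:470+130,:b.shape[1]]=b[:130]
cv2.imwrite("pics/w7c.png",a)
E
```

```text
17.925 [0.5291665529432401, 0.05463984982600313, 0.2490900778968571] [0.00010326188514792236, 0.9999997181773707, 0.0007217900320885887, 0.00017888910508633587]
```

View pics/w7c.png

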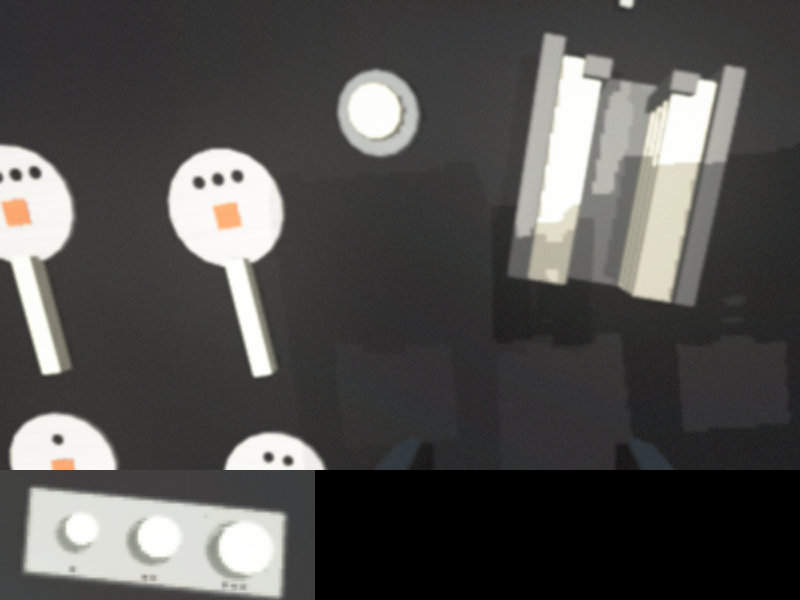

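All three standards are in their pockets. The crop shows carriers 3 and 4 and the cassette, with outer top corners at about (543,34), (746,68), (509,276) and (694,305). The button top is at (374,111).

```bash
cat >> h.py <<'E'
from scipy.optimize import minimize
def carrier(I,name,xy,yaw,st=None,z0=0.,thr=105,up=4):
    "fit carrier pose x,y (mm), yaw (deg) by the overlap of its silhouette"
    a=np.linspace(0,6.283,60,endpoint=False)
    D=np.c_[.032*np.cos(a),.032*np.sin(a),0*a+.005+z0]
    D0=D-[0,0,.005]
    B=np.array([[-.028,-.005],[-.028,.005],[-.095,.005],[-.095,-.005]]); 
    B=np.vstack([np.c_[B,0*B[:,0]+z0],np.c_[B,0*B[:,0]+z0+.012]])
    c0=pj(name,[[xy[0],xy[1],z0]],st)[0]; s=70 if name=="top" else 160
    o=np.maximum(np.floor(c0-s),0).astype(int)
    g=I[o[1]:int(c0[1]+s),o[0]:int(c0[0]+s)].max(axis=2) 
    n,l,S,ce=cv2.connectedComponentsWithStats((g>thr).astype(np.uint8))
    j=np.argmin([np.hypot(*(ce[i]+o-c0)) if S[i,4]>100 else 1e9 for i in range(1,n)])+1
    m=cv2.resize((l==j).astype(np.float32),None,fx=up,fy=up,interpolation=cv2.INTER_LINEAR)
    def f(p):
        c,sn=np.cos(p[2]/30),np.sin(p[2]/30); Rm=np.array([[c,sn,0],[-sn,c,0],[0,0,1]])
        q=np.zeros(m.shape,np.float32)
        for P in (D,D0,B):
            u=pj(name,P@Rm+[p[0]/1000,p[1]/1000,0],st)-o
            h=cv2.convexHull(((u+.5)*up*16-8).astype(np.float32)).round().astype(np.int32)
            cv2.fillConvexPoly(q,h,1.,shift=4)
        return float(np.abs(q-m).sum()/m.sum())
    p0=np.array([xy[0]*1000,xy[1]*1000,np.radians(yaw)*30])
    r=minimize(f,p0,method="Nelder-Mead",options=dict(initial_simplex=p0+np.vstack([np.zeros(3),np.eye(3)*5])))
    return r.x[0].round(1),r.x[1].round(1),np.degrees(r.x[2]/30).round(1),round(r.fun,3)
E
python3 - <<'E'
from h import *
s=dict(tcp_pos=np.array([0.52917,0.05464,0.24909]),tcp_rot=np.array([1e-4,1,7.2e-4,1.8e-4]))
C={k:ray("wrist",(x/2+60,y/2),.074,s)[:2]*1000 for k,x,y in (("bl",543,34),("br",746,68),("fl",509,276),("fr",694,305))}
print({k:v.round(1) for k,v in C.items()})
for k in ("l","r"): d=C["b"+k]-C["f"+k];print(k,np.hypot(*d),np.degrees(np.arctan2(d[1],d[0])))
d=C["fl"]-C["fr"];print(np.hypot(*d),np.degrees(np.arctan2(-d[0],d[1])))
ax=(C["bl"]+C["br"]-C["fl"]-C["fr"]);ax/=np.hypot(*ax);mid=sum(C.values())/4
print("cassette origin",mid+6*ax,np.degrees(np.arctan2(ax[1],ax[0])))
print("button",ray("wrist",(374/2+60,111/2),.03,s),ray("wrist",(374/2+60,111/2),.04,s))
W=cv2.imread("pics/w7.png");T=cv2.imread("pics/t2.png")
for n,px in ((1,(171,256)),(2,(226,262)),(3,(222,192)),(4,(173,192))):
    xy=ray("top",px,.005)[:2]
    print(n,carrier(T,"top",xy,5),carrier(W,"wrist",xy,5,s) if n>2 else "")
E
```

```text
{'bl': array([679.5,  46.4]), 'br': array([665.8, -44.7]), 'fl': array([573.6,  61.8]), 'fr': array([559.9, -27.9])}
l 106.98022144306776 -8.271311083387547
r 107.22990836712951 -9.034260956356825
90.73171003155299 -8.685986377257786
cassette origin [625.67054021   7.99859602] -8.65323068003385
button [0.65375484 0.13149255 0.03      ] [0.6523263  0.12954149 0.04      ]
1 (np.float64(453.1), np.float64(338.3), np.float64(0.6), np.float64(0.102)) 
2 (np.float64(380.0), np.float64(163.9), np.float64(112.4), np.float64(0.895)) 
3 (np.float64(652.7), np.float64(147.6), np.float64(37.4), np.float64(0.92)) (np.float64(606.2), np.float64(223.3), np.float64(8.7), np.float64(0.051))
4 (np.float64(606.5), np.float64(341.3), np.float64(5.6), np.float64(0.095)) (np.float64(607.8), np.float64(342.2), np.float64(6.1), np.float64(0.057))
```

Call:
drive_tool([
  {"dx":-2.5,"dy":-5,"dz":0,"wx":0,"wy":0,"wz":0},
  {"dx":-5,"dy":-10,"dz":0,"wx":0,"wy":0,"wz":0},
  {"dx":-7.5,"dy":-15,"dz":0,"wx":0,"wy":0,"wz":0},
  {"dx":-10,"dy":-20,"dz":2,"wx":0,"wy":0,"wz":0},
  {"dx":-13,"dy":-25,"dz":4,"wx":0,"wy":0,"wz":0},
])

```text
clock: 18.65
tcp_pos: [0.3999, 0.3041, 0.2089]
tcp_rot: [-0.0, 1.0, -0.002, 0.001]
ft_force: [1.0, -0.4, 0.1]
finger_gap: 0.046
grip_force: 0.0
```

Call:
drive_tool([
  {"dx":-2.5,"dy":-3.3,"dz":4,"wx":0,"wy":0,"wz":0},
  {"dx":-2.5,"dy":-3.3,"dz":8,"wx":0,"wy":0,"wz":0},
  {"dx":-2.5,"dy":-3.3,"dz":11,"wx":0,"wy":0,"wz":0},
  {"dx":-2.5,"dy":-3.3,"dz":11,"wx":0,"wy":0,"wz":0},
  {"dx":-2.5,"dy":-3.3,"dz":11,"wx":0,"wy":0,"wz":0},
])

```text
clock: 19.27
tcp_pos: [0.376, 0.3367, 0.1001]
tcp_rot: [-0.001, 1.0, -0.001, 0.001]
ft_force: [-0.7, -0.2, 0.2]
finger_gap: 0.046
grip_force: 0.0
```

```bash
cat > cw.py <<'E'
from h import *
import sys
x,y,a=map(float,sys.argv[1:4]); z0=float(sys.argv[4]) if len(sys.argv)>4 else 0.
s=state();print(s["clock"],s["tcp_pos"].round(4),s["tcp_rot"].round(4))
W=get_image("wrist")[:,:,::-1];cv2.imwrite("pics/cw%d.png"%(s["clock"]*100),W)
for th in (120,150,180):
    # hide the gripper: only rows above it
    M=W.copy(); M[232:]=0
    r=carrier(M,"wrist",(x,y),a,s,z0,thr=th,up=2);print(th,r)
E
python3 cw.py .454 .339 0.6
```

```text
19.275 [0.376  0.3367 0.1001] [-6.0e-04  1.0e+00 -1.3e-03  9.0e-04]
120 (np.float64(455.0), np.float64(338.8), np.float64(1.2), np.float64(0.031))
150 (np.float64(454.9), np.float64(338.8), np.float64(1.2), np.float64(0.03))
180 (np.float64(454.9), np.float64(338.9), np.float64(1.3), np.float64(0.036))
```

Call:
drive_tool([
  {"dx":0,"dy":0,"dz":4,"wx":0,"wy":0,"wz":-1},
  {"dx":0,"dy":0,"dz":8,"wx":0,"wy":0,"wz":-1},
  {"dx":0,"dy":0,"dz":9.6,"wx":0,"wy":0,"wz":-1},
  {"dx":0,"dy":0,"dz":9.6,"wx":0,"wy":0,"wz":-1},
  {"dx":0,"dy":0,"dz":9.6,"wx":0,"wy":0,"wz":-1},
])

```text
clock: 19.95
tcp_pos: [0.3759, 0.3375, 0.0044]
tcp_rot: [-0.001, 1.0, 0.008, 0.001]
ft_force: [0.0, 0.0, -0.4]
finger_gap: 0.0455
grip_force: 0.0
```

Call:
drive_tool([
  {"dx":0,"dy":0,"dz":0,"wx":0,"wy":0,"wz":0},
  {"dx":0,"dy":0,"dz":0,"wx":0,"wy":0,"wz":0},
  {"dx":0,"dy":0,"dz":0,"wx":0,"wy":0,"wz":0},
  {"dx":0,"dy":0,"dz":0,"wx":0,"wy":0,"wz":0},
  {"dx":0,"dy":0,"dz":0,"wx":0,"wy":0,"wz":0},
], fingers=-1)

```text
clock: 20.58
tcp_pos: [0.3747, 0.3367, 0.003]
tcp_rot: [-0.0, 1.0, 0.008, 0.0]
ft_force: [-0.2, 0.2, 2.5]
finger_gap: 0.0095
grip_force: 30.0
```

```bash
python3 - <<'E'
from h import *
s=state();print(s["tcp_pos"],s["finger_gap"],s["grip_force"])
o=np.array([.6257,.008]);a=np.radians(-8.65);u=np.array([np.cos(a),np.sin(a)])
L=np.linalg.norm([.4549-s["tcp_pos"][0],.3388-s["tcp_pos"][1]]);print("grip dist",L)
for back in (.12,.08,0): print(back,(o-u*(L+back)).round(4)); move(np.r_[o-u*(L+back),s["tcp_pos"][2]+.013],-8.65,s)
E
```

```text
[0.3747035  0.33673352 0.00303333] 0.009528965366115043 30.000105500221252
grip dist 0.08022311517190742
0.12 [0.4278 0.0381]
d [ 4.82 29.94 -1.3 ] w [-0.   -0.    9.57]
0.08 [0.4673 0.0321]
d [ 8.77 30.61 -1.3 ] w [-0.   -0.    9.57]
0 [0.5464 0.0201]
d [16.66 31.94 -1.3 ] w [-0.   -0.    9.57]
```

Call:
drive_tool([
  {"dx":0,"dy":0,"dz":-4,"wx":0,"wy":0,"wz":0},
  {"dx":0,"dy":0,"dz":-9,"wx":0,"wy":0,"wz":0},
  {"dx":1,"dy":5,"dz":-11,"wx":0,"wy":0,"wz":3},
  {"dx":2,"dy":10,"dz":-11,"wx":0,"wy":0,"wz":6},
  {"dx":2.5,"dy":15,"dz":-11,"wx":0,"wy":0,"wz":9.6},
])

```text
clock: 21.2
tcp_pos: [0.4024, 0.1858, 0.1132]
tcp_rot: [-0.0, 0.997, -0.076, 0.001]
ft_force: [0.1, 0.5, -1.0]
finger_gap: 0.0093
grip_force: 30.0
```

Call:
drive_tool([
  {"dx":0,"dy":5,"dz":0,"wx":0,"wy":0,"wz":0},
  {"dx":0,"dy":10,"dz":0,"wx":0,"wy":0,"wz":0},
  {"dx":0,"dy":14,"dz":3,"wx":0,"wy":0,"wz":0},
  {"dx":0,"dy":14.5,"dz":6,"wx":0,"wy":0,"wz":0},
  {"dx":0,"dy":14.5,"dz":6,"wx":0,"wy":0,"wz":0},
])

```text
clock: 21.82
tcp_pos: [0.3782, 0.0431, 0.0516]
tcp_rot: [0.0, 0.997, -0.076, -0.003]
ft_force: [0.2, 1.0, -0.3]
finger_gap: 0.0098
grip_force: 30.0
```

```bash
python3 cw.py .546 .02 -8.65 .05; python3 - <<'E'
from h import *
s=state()
o=np.array([.6257,.008]);a=np.radians(-8.65);u=np.array([np.cos(a),np.sin(a)])
for back in (.12,.08,.02,0): move(np.r_[o-u*(.0802+back),.016],-8.65,s)
E
ls pics/cw*
```

```text
21.825 [0.3782 0.0431 0.0516] [ 4.000e-04  9.971e-01 -7.640e-02 -2.600e-03]
120 (np.float64(548.1), np.float64(19.8), np.float64(-6.4), np.float64(9.185))
150 (np.float64(548.1), np.float64(20.0), np.float64(-6.3), np.float64(14.292))
180 (np.float64(551.0), np.float64(20.0), np.float64(-8.6), np.float64(33.375))
d [ 4.84 -0.18  3.66] w [ 0.03  0.11 -0.06]
d [ 8.84 -0.18  3.65] w [ 0.03  0.11 -0.06]
d [14.84 -0.19  3.64] w [ 0.03  0.11 -0.06]
d [16.84 -0.19  3.63] w [ 0.03  0.11 -0.06]
pics/cw1927.png
pics/cw2182.png
```

```bash
python3 - <<'E'
from h import *
s=dict(tcp_pos=np.array([.3782,.0431,.0516]),tcp_rot=np.array([4e-4,.9971,-.0764,-.0026]))
W=cv2.imread("pics/cw2182.png");W[232:]=0
for z in (.044,.0486,.054): print(z,carrier(W,"wrist",(.457,.031),-8.7,s,z,thr=150,up=2))
E
```

```text
0.044 (np.float64(457.9), np.float64(31.3), np.float64(-9.3), np.float64(0.28))
0.0486 (np.float64(456.8), np.float64(31.3), np.float64(-9.1), np.float64(0.312))
0.054 (np.float64(455.5), np.float64(32.0), np.float64(-5.5), np.float64(0.382))
```

Call:
drive_tool([
  {"dx":0,"dy":-0.2,"dz":2,"wx":0,"wy":0,"wz":0},
  {"dx":2,"dy":-0.2,"dz":3.5,"wx":0,"wy":0,"wz":0},
  {"dx":4.8,"dy":-0.2,"dz":3.5,"wx":0,"wy":0,"wz":0},
  {"dx":4.8,"dy":-0.2,"dz":3.5,"wx":0,"wy":0,"wz":0},
  {"dx":4.8,"dy":-0.2,"dz":3.5,"wx":0,"wy":0,"wz":0},
])

```text
clock: 22.5
tcp_pos: [0.4275, 0.039, 0.0185]
tcp_rot: [0.0, 0.997, -0.075, -0.0]
ft_force: [0.8, -0.7, -0.7]
finger_gap: 0.0097
grip_force: 30.0
```

```bash
python3 - <<'E'
from h import *
s=state();print(s["clock"],s["tcp_pos"],s["ft_force"])
W=get_image("wrist")[:,:,::-1];S=get_image("side")[:,:,::-1]
cv2.imwrite("pics/w8.png",W);cv2.imwrite("pics/s8.png",S)
a=W[0:280,120:520];b=cv2.resize(S[150:230,290:400],None,fx=3.5,fy=3.5,interpolation=cv2.INTER_CUBIC)
o=np.zeros((280,785,3),np.uint8);o[:,:400]=a;o[:,400:]=b[:280,:385];cv2.imwrite("pics/w8c.png",o)
o=np.array([.6257,.008]);a=np.radians(-8.65);u=np.array([np.cos(a),np.sin(a)])
for back in (.12,.08,.02,0): move(np.r_[o-u*(.0802+back),.0165],-8.65,s)
E
```

```text
22.5 [0.4274561  0.03902823 0.018456  ] [ 0.79734706 -0.72982723 -0.73296065]
d [0.05 0.09 0.2 ] w [0.   0.01 0.02]
d [4.05 0.09 0.19] w [0.   0.01 0.02]
d [10.05  0.09  0.19] w [0.   0.01 0.02]
d [12.05  0.09  0.19] w [0.   0.01 0.02]
```

View pics/w8c.png

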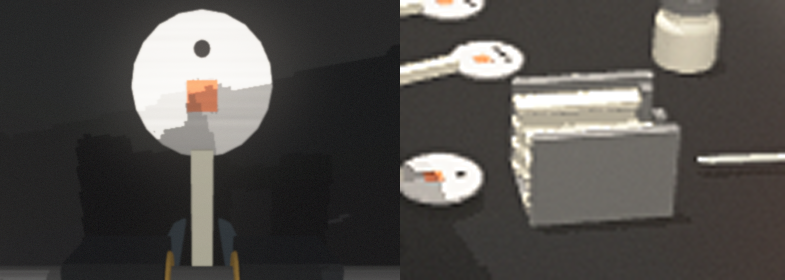

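Carrier 1 is held level and aligned: disc centre at (202,82), hole forward. The cassette in the side view is empty. Sliding it in.

Call:
drive_tool([
  {"dx":2,"dy":0.1,"dz":0.15,"wx":0,"wy":0,"wz":0},
  {"dx":4,"dy":0.1,"dz":0.15,"wx":0,"wy":0,"wz":0},
  {"dx":6,"dy":0.1,"dz":0.15,"wx":0,"wy":0,"wz":0},
  {"dx":8,"dy":0.1,"dz":0.15,"wx":0,"wy":0,"wz":0},
  {"dx":10,"dy":0.1,"dz":0.15,"wx":0,"wy":0,"wz":0},
])

```text
clock: 23.22
tcp_pos: [0.5264, 0.0226, 0.0167]
tcp_rot: [0.0, 0.997, -0.075, -0.0]
ft_force: [-0.0, -0.4, -0.7]
finger_gap: 0.0097
grip_force: 30.0
```

Call:
drive_tool([
  {"dx":0.5,"dy":0,"dz":0,"wx":0,"wy":0,"wz":0},
  {"dx":1.0,"dy":0,"dz":0,"wx":0,"wy":0,"wz":0},
  {"dx":1.4,"dy":0,"dz":0.1,"wx":0,"wy":0,"wz":0},
  {"dx":1.7,"dy":0,"dz":0.1,"wx":0,"wy":0,"wz":0},
  {"dx":1.7,"dy":0,"dz":0.1,"wx":0,"wy":0,"wz":0},
])

```text
clock: 23.85
tcp_pos: [0.5434, 0.0199, 0.0154]
tcp_rot: [0.0, 0.997, -0.076, -0.0]
ft_force: [-0.9, -0.3, -0.5]
finger_gap: 0.0095
grip_force: 30.0
```

Call:
drive_tool([
  {"dx":0.15,"dy":0,"dz":0,"wx":0,"wy":0,"wz":0},
  {"dx":0.3,"dy":0,"dz":0,"wx":0,"wy":0,"wz":0},
  {"dx":0.3,"dy":0,"dz":0,"wx":0,"wy":0,"wz":0},
])

```text
clock: 24.22
tcp_pos: [0.5466, 0.0194, 0.0154]
tcp_rot: [0.0, 0.997, -0.076, 0.0]
ft_force: [0.1, 0.3, -0.9]
finger_gap: 0.0098
grip_force: 30.0
```

Call:
drive_tool([
  {"dx":0.1,"dy":0,"dz":0,"wx":0,"wy":0,"wz":0},
  {"dx":0.2,"dy":0,"dz":0,"wx":0,"wy":0,"wz":0},
  {"dx":0.2,"dy":0,"dz":0,"wx":0,"wy":0,"wz":0},
])

```text
clock: 24.6
tcp_pos: [0.5485, 0.0191, 0.0154]
tcp_rot: [0.0, 0.997, -0.076, 0.0]
ft_force: [-0.0, 0.1, -1.0]
finger_gap: 0.0094
grip_force: 30.0
```

Call:
drive_tool([
  {"dx":0.1,"dy":0,"dz":0,"wx":0,"wy":0,"wz":0},
  {"dx":0.1,"dy":0,"dz":0,"wx":0,"wy":0,"wz":0},
])

```text
clock: 24.85
tcp_pos: [0.5494, 0.019, 0.0154]
tcp_rot: [0.0, 0.997, -0.076, -0.0]
ft_force: [0.5, -0.5, -0.5]
finger_gap: 0.0094
grip_force: 30.1
```

Call:
drive_tool([
  {"dx":0.1,"dy":0,"dz":0,"wx":0,"wy":0,"wz":0},
  {"dx":0.1,"dy":0,"dz":0,"wx":0,"wy":0,"wz":0},
])

```text
clock: 25.1
tcp_pos: [0.5495, 0.0189, 0.0153]
tcp_rot: [0.0, 0.997, -0.076, -0.001]
ft_force: [-3.2, 0.9, 1.0]
finger_gap: 0.0097
grip_force: 31.6
```

Call:
drive_tool([
  {"dx":0.1,"dy":0,"dz":0,"wx":0,"wy":0,"wz":0},
  {"dx":0.1,"dy":0,"dz":0,"wx":0,"wy":0,"wz":0},
])

```text
clock: 25.35
tcp_pos: [0.5496, 0.0189, 0.0152]
tcp_rot: [0.0, 0.997, -0.076, -0.002]
ft_force: [-6.0, 1.4, 2.1]
finger_gap: 0.0097
grip_force: 33.1
```

```bash
python3 - <<'E'
from h import *
s=state();print(s["clock"],s["tcp_pos"],s["ft_force"],s["moment"])
W=get_image("wrist")[:,:,::-1];cv2.imwrite("pics/w9.png",W)
cv2.imwrite("pics/w9c.png",cv2.resize(W[0:270,190:450],None,fx=2.2,fy=2.2,interpolation=cv2.INTER_CUBIC))
E
```

```text
25.35 [0.5495954  0.01888075 0.01518623] [-5.95947222  1.35408794  2.05552235] [ 0.18821038  0.86699319 -0.09858999]
```

View pics/w9c.png

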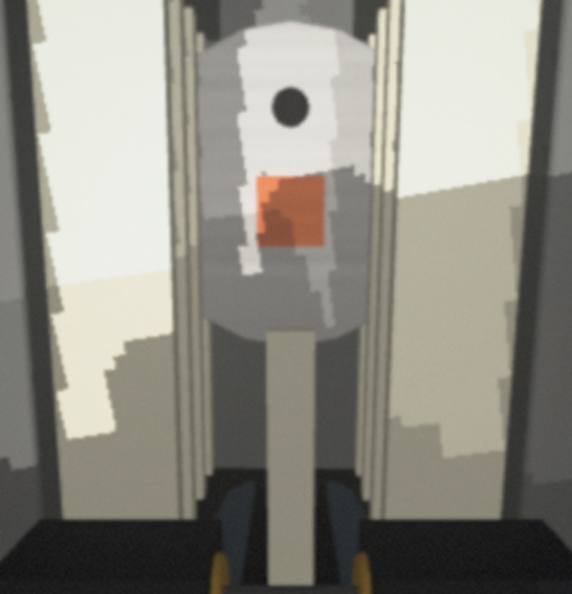

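The stop posts are reached: the force rises to 6 N, and the disc lies centred between the ledges. Lowering and releasing.

Call:
drive_tool([
  {"dx":-0.05,"dy":0,"dz":0.1,"wx":0,"wy":0,"wz":0},
  {"dx":-0.12,"dy":0,"dz":0.2,"wx":0,"wy":0,"wz":0},
  {"dx":-0.12,"dy":0,"dz":0.25,"wx":0,"wy":0,"wz":0},
  {"dx":-0.12,"dy":0,"dz":0.25,"wx":0,"wy":0,"wz":0},
])

```text
clock: 25.9
tcp_pos: [0.5496, 0.0189, 0.013]
tcp_rot: [0.0, 0.997, -0.076, -0.001]
ft_force: [-5.9, 0.8, 3.5]
finger_gap: 0.0095
grip_force: 32.4
```

Call:
drive_tool([
  {"dx":0,"dy":0,"dz":0,"wx":0,"wy":0,"wz":0},
  {"dx":0,"dy":0,"dz":0,"wx":0,"wy":0,"wz":0},
  {"dx":0,"dy":0,"dz":0,"wx":0,"wy":0,"wz":0},
  {"dx":0,"dy":0,"dz":0,"wx":0,"wy":0,"wz":0},
], fingers=0)

```text
clock: 26.4
tcp_pos: [0.5494, 0.0197, 0.0124]
tcp_rot: [-0.001, 0.997, -0.076, -0.001]
ft_force: [-5.5, 4.3, 0.6]
finger_gap: 0.0446
grip_force: 2.5
```

Call:
drive_tool([
  {"dx":0,"dy":0,"dz":-3,"wx":0,"wy":0,"wz":0},
  {"dx":0,"dy":0,"dz":-7,"wx":0,"wy":0,"wz":0},
  {"dx":0,"dy":0,"dz":-7,"wx":0,"wy":0,"wz":0},
  {"dx":0,"dy":0,"dz":-7,"wx":0,"wy":0,"wz":0},
])

```text
clock: 26.9
tcp_pos: [0.5508, 0.0187, 0.0827]
tcp_rot: [0.0, 0.997, -0.076, 0.001]
ft_force: [0.1, 0.3, -0.3]
finger_gap: 0.0454
grip_force: 0.0
```

```bash
python3 - <<'E'
from h import *
s=state();print(s["clock"],s["tcp_pos"],s["ft_force"])
I=get_image("wrist")[:,:,::-1];cv2.imwrite("pics/w10.png",I)
# rib end pixel: brightness column profile on rib axis
u=np.array([np.cos(np.radians(-8.65)),np.sin(np.radians(-8.65))])
o=np.array([.6287,.0068])
for d in (-.088,-.091,-.093,-.095,-.097,-.099,-.102):
    p=pj("wrist",[np.r_[o+u*d,.022]],s)[0];print(d,p.round(),I[int(p[1]),int(p[0])] if p[1]<400 else None)
t=get_image("top")[:,:,::-1];cv2.imwrite("pics/t3.png",t)
for n,px in ((2,(226,262)),(3,(222,192)),(4,(173,192))):
    xy=ray("top",px,.005)[:2];print(n,xy,carrier(t,"top",xy,5,thr=160))
E
```

```text
26.9 [0.55079584 0.01874969 0.08272377] [ 0.09960562  0.34242435 -0.27376933]
-0.088 [322. 229.] [140 157 161]
-0.091 [322. 233.] [140 157 160]
-0.093 [322. 236.] [142 158 161]
-0.095 [322. 239.] [133 148 153]
-0.097 [322. 242.] [44 45 45]
-0.099 [322. 244.] [45 44 44]
-0.102 [322. 248.] [42 43 44]
2 [0.43885021 0.2066762 ] (np.float64(441.4), np.float64(208.4), np.float64(-11.5), np.float64(0.077))
3 [0.60459351 0.22223764] (np.float64(605.0), np.float64(222.7), np.float64(8.7), np.float64(0.074))
4 [0.60474083 0.33984443] (np.float64(606.6), np.float64(341.5), np.float64(5.4), np.float64(0.079))
```

```bash
python3 - <<'E'
from h import *
s=dict(tcp_pos=np.array([.55079584,.01874969,.08272377]),tcp_rot=np.array([0,.9971,-.0762,.0005]))
I=cv2.imread("pics/w10.png").max(axis=2)
u=np.array([np.cos(np.radians(-8.65)),np.sin(np.radians(-8.65))]);n=np.array([-u[1],u[0]])
o=np.array([.6287,.0068])
ds=np.arange(-.075,-.045,.0015)
for lat,z in ((.02,.064),(.026,.064),(-.02,.064),(-.026,.064),(.04,.074),(-.04,.074)):
    p=pj("wrist",[np.r_[o+u*d+n*lat,z] for d in ds],s);print(lat,[int(I[int(b),int(a)]) if 0<=b<400 and 0<=a<640 else -1 for a,b in p],p[0].round(),p[-1].round())
# disc front/back along axis, z=.015, and posts
ds=np.arange(.015,.05,.0015)
for lat in (0,.008,-.008,.014,-.014):
    p=pj("wrist",[np.r_[o+u*d+n*lat,.015] for d in ds],s);print("disc",lat,[int(I[int(b),int(a)]) if 0<=b<400 else -1 for a,b in p],p[0].round(),p[-1].round())
# lower view with the earlier picture w7 fronts (z=.074/.064)
s7=dict(tcp_pos=np.array([0.52917,0.05464,0.24909]),tcp_rot=np.array([1e-4,1,7.2e-4,1.8e-4]))
I7=cv2.imread("pics/w7.png").max(axis=2);ds=np.arange(-.075,-.045,.0015)
for lat,z in ((.02,.064),(.026,.064),(-.026,.064),(.041,.074),(-.041,.074)):
    p=pj("wrist",[np.r_[o+u*d+n*lat,z] for d in ds],s7);print("w7",lat,[int(I7[int(b),int(a)]) for a,b in p])
E
```

```text
0.02 [47, 47, 46, 44, 40, 37, 37, 38, 141, 163, 161, 162, 163, 164, 162, 163, 164, 163, 164, 163] [287. 231.] [285. 181.]
0.026 [33, 36, 29, 31, 34, 36, 36, 33, 139, 163, 163, 162, 162, 162, 163, 163, 163, 163, 164, 165] [276. 231.] [274. 181.]
-0.02 [47, 48, 45, 40, 33, 36, 35, 39, 150, 161, 161, 162, 163, 163, 162, 162, 164, 162, 163, 163] [358. 231.] [359. 181.]
-0.026 [28, 30, 26, 30, 33, 35, 31, 39, 151, 162, 162, 162, 162, 162, 163, 163, 164, 163, 161, 163] [369. 231.] [370. 181.]
0.04 [52, 46, 44, 46, 45, 44, 44, 43, 56, 81, 83, 82, 85, 84, 84, 83, 83, 85, 84, 88] [248. 237.] [245. 185.]
-0.04 [55, 39, 34, 30, 31, 32, 31, 33, 74, 88, 97, 101, 94, 85, 84, 84, 86, 83, 84, 84] [397. 237.] [400. 185.]
disc 0 [77, 78, 79, 205, 243, 245, 244, 246, 243, 243, 240, 213, 168, 166, 167, 166, 165, 165, 137, 63, 63, 63, 61, 64] [322.  71.] [322.  11.]
disc 0.008 [245, 244, 244, 242, 243, 245, 245, 245, 236, 240, 195, 120, 115, 119, 114, 114, 114, 113, 95, 53, 57, 64, 65, 62] [309.  71.] [309.  11.]
disc -0.008 [245, 244, 243, 240, 235, 244, 245, 246, 242, 242, 207, 149, 148, 148, 149, 147,
[... 152 characters left out ...]
 113, 94, 55, 57, 62, 64, 62] [300.  71.] [299.  11.]
disc -0.014 [228, 230, 229, 227, 227, 228, 228, 231, 211, 122, 82, 82, 82, 84, 82, 86, 102, 116, 113, 66, 66, 66, 64, 62] [344.  71.] [345.  11.]
w7 0.02 [40, 39, 41, 44, 43, 45, 45, 51, 157, 182, 184, 185, 185, 184, 185, 183, 185, 186, 184, 185]
w7 0.026 [37, 38, 41, 42, 37, 42, 44, 50, 170, 197, 223, 224, 197, 186, 186, 185, 185, 184, 187, 185]
w7 -0.026 [46, 48, 48, 45, 46, 44, 48, 72, 207, 222, 224, 223, 224, 223, 224, 225, 224, 223, 222, 224]
w7 0.041 [37, 39, 39, 39, 40, 39, 42, 43, 59, 94, 96, 98, 99, 97, 98, 98, 99, 100, 100, 101]
w7 -0.041 [44, 44, 42, 44, 44, 46, 46, 61, 95, 117, 118, 118, 118, 118, 119, 117, 118, 118, 118, 118]
```

```bash
python3 - <<'E'
from h import *
s=state();print(s["tcp_pos"],s["tcp_rot"]);move([.3614,.2257,.10],-11.5,s)
E
```

```text
[0.54987237 0.01877828 0.08187682] [ 1.58606408e-04  9.97139653e-01 -7.55784859e-02 -6.16326670e-04]
d [-21.75 -17.61  -1.79] w [0.03 0.07 2.83]
```

Call:
drive_tool([
  {"dx":-4.5,"dy":-1,"dz":-1.8,"wx":0,"wy":0,"wz":0},
  {"dx":-9,"dy":-5,"dz":-1.8,"wx":0,"wy":0,"wz":0},
  {"dx":-13.5,"dy":-9,"dz":-1.8,"wx":0,"wy":0,"wz":1},
  {"dx":-17.5,"dy":-13,"dz":-1.8,"wx":0,"wy":0,"wz":2},
  {"dx":-21.8,"dy":-17.6,"dz":-1.8,"wx":0,"wy":0,"wz":2.8},
])

```text
clock: 27.62
tcp_pos: [0.3603, 0.2263, 0.1002]
tcp_rot: [0.0, 0.995, -0.101, -0.0]
ft_force: [0.8, 0.5, -0.4]
finger_gap: 0.0454
grip_force: 0.0
```

Call:
drive_tool([
  {"dx":0,"dy":0,"dz":0,"wx":0,"wy":0,"wz":0},
  {"dx":0,"dy":0,"dz":0,"wx":0,"wy":0,"wz":0},
  {"dx":0,"dy":0,"dz":0,"wx":0,"wy":0,"wz":0},
])

```text
clock: 28.0
tcp_pos: [0.3623, 0.2243, 0.1006]
tcp_rot: [0.0, 0.995, -0.101, -0.0]
ft_force: [-0.2, 0.6, -0.1]
finger_gap: 0.0452
grip_force: 0.0
```

```bash
cat >> cw.py <<'E'
a=np.radians(r[2]); c=np.array(r[:2])/1000; u=np.array([np.cos(a),np.sin(a)])
move(np.r_[c-.083*u,.0035],r[2],s)
E
python3 cw.py .4427 .2092 -11.5
```

```text
28.0 [0.3623 0.2243 0.1006] [ 3.000e-04  9.949e-01 -1.010e-01 -1.000e-04]
120 (np.float64(451.5), np.float64(206.1), np.float64(-11.7), np.float64(0.268))
150 (np.float64(442.9), np.float64(208.8), np.float64(-10.9), np.float64(0.039))
180 (np.float64(442.9), np.float64(208.9), np.float64(-10.8), np.float64(0.036))
d [-0.09  0.    9.71] w [ 0.03  0.01 -0.79]
```

Call:
drive_tool([
  {"dx":-0.1,"dy":0,"dz":4,"wx":0,"wy":0,"wz":-0.8},
  {"dx":-0.1,"dy":0,"dz":8,"wx":0,"wy":0,"wz":-0.8},
  {"dx":-0.1,"dy":0,"dz":9.7,"wx":0,"wy":0,"wz":-0.8},
  {"dx":-0.1,"dy":0,"dz":9.7,"wx":0,"wy":0,"wz":-0.8},
  {"dx":-0.1,"dy":0,"dz":9.7,"wx":0,"wy":0,"wz":-0.8},
])

```text
clock: 28.68
tcp_pos: [0.3616, 0.2254, 0.0045]
tcp_rot: [-0.0, 0.996, -0.094, 0.001]
ft_force: [0.4, -0.6, -0.0]
finger_gap: 0.0456
grip_force: 0.0
```

Call:
drive_tool([
  {"dx":0,"dy":0,"dz":0,"wx":0,"wy":0,"wz":0},
  {"dx":0,"dy":0,"dz":0,"wx":0,"wy":0,"wz":0},
  {"dx":0,"dy":0,"dz":0,"wx":0,"wy":0,"wz":0},
  {"dx":0,"dy":0,"dz":0,"wx":0,"wy":0,"wz":0},
  {"dx":0,"dy":0,"dz":0,"wx":0,"wy":0,"wz":0},
], fingers=-1)

```text
clock: 29.3
tcp_pos: [0.3606, 0.2256, 0.0041]
tcp_rot: [-0.0, 0.996, -0.093, 0.0]
ft_force: [-1.6, 0.4, 3.2]
finger_gap: 0.0095
grip_force: 30.0
```

Call:
drive_tool([
  {"dx":0,"dy":0,"dz":-3,"wx":0,"wy":0,"wz":0},
  {"dx":0,"dy":0,"dz":-8,"wx":0,"wy":0,"wz":0},
  {"dx":0,"dy":0,"dz":-8,"wx":0,"wy":0,"wz":0},
  {"dx":0,"dy":0,"dz":-8,"wx":0,"wy":0,"wz":0},
])

```text
clock: 29.8
tcp_pos: [0.3598, 0.2252, 0.0834]
tcp_rot: [0.0, 0.996, -0.093, -0.001]
ft_force: [-0.5, -0.2, -1.0]
finger_gap: 0.0096
grip_force: 30.0
```

```bash
cat > stage.py <<'E'
from h import *
import sys
z=float(sys.argv[1]);L=float(sys.argv[2])
s=state();print(s["clock"],s["tcp_pos"].round(4),s["ft_force"].round(1),round(s["finger_gap"],4))
o=np.array([.6287,.0068]);a=np.radians(-8.65);u=np.array([np.cos(a),np.sin(a)])
for b in (.12,.02,0): move(np.r_[o-u*(L+b),z],-8.65,s)
E
python3 stage.py .0345 .083
```

```text
29.8 [0.3598 0.2252 0.0834] [-0.5 -0.2 -1. ] 0.0096
d [10.19 17.19  4.89] w [ 0.05  0.06 -2.03]
d [20.18 16.84  4.88] w [ 0.05  0.06 -2.03]
d [22.18 16.77  4.88] w [ 0.05  0.06 -2.03]
```

Call:
drive_tool([
  {"dx":1,"dy":5,"dz":0,"wx":0,"wy":0,"wz":-1},
  {"dx":4,"dy":10,"dz":0,"wx":0,"wy":0,"wz":-2},
  {"dx":7,"dy":15,"dz":0,"wx":0,"wy":0,"wz":-2},
  {"dx":10,"dy":17.2,"dz":2,"wx":0,"wy":0,"wz":-2},
  {"dx":10,"dy":17.2,"dz":4.8,"wx":0,"wy":0,"wz":-2},
])

```text
clock: 30.42
tcp_pos: [0.4285, 0.0361, 0.0345]
tcp_rot: [0.0, 0.997, -0.077, 0.0]
ft_force: [-0.5, 0.2, -0.8]
finger_gap: 0.0098
grip_force: 30.0
```

Call:
drive_tool([
  {"dx":0,"dy":0,"dz":0,"wx":0,"wy":0,"wz":0},
  {"dx":0,"dy":0,"dz":0,"wx":0,"wy":0,"wz":0},
  {"dx":0,"dy":0,"dz":0,"wx":0,"wy":0,"wz":0},
])

```text
clock: 30.8
tcp_pos: [0.4273, 0.0384, 0.0366]
tcp_rot: [-0.0, 0.997, -0.075, 0.001]
ft_force: [-0.2, 0.1, -0.3]
finger_gap: 0.0093
grip_force: 30.0
```

```bash
python3 stage.py .0356 .084
cat > disc.py <<'E'
# disc centre, size in the newest wrist picture while held: yaw error, height
from h import *
s=state();W=get_image("wrist")[:,:,::-1];cv2.imwrite("pics/d%d.png"%(s["clock"]*100),W)
g=W.max(axis=2);g[185:]=0;m=(g>110).astype(np.uint8)
c=max(cv2.findContours(m[:,150:490],0,2)[0],key=cv2.contourArea)
e=cv2.fitEllipse(c[c[:,0,1]<150]);print(e)
E
python3 disc.py
```

```text
30.8 [0.4273 0.0384 0.0366] [-0.2  0.1 -0.3] 0.0093
d [-0.01  0.1   0.1 ] w [-0.01 -0.07  0.03]
d [9.99 0.1  0.11] w [-0.01 -0.07  0.03]
d [11.99  0.11  0.11] w [-0.01 -0.07  0.03]
((171.96493530273438, 73.851806640625), (140.03695678710938, 147.3190460205078), 0.6629804968833923)
```

Call:
drive_tool([
  {"dx":2,"dy":0.1,"dz":0.1,"wx":0,"wy":0,"wz":0},
  {"dx":4,"dy":0.1,"dz":0.1,"wx":0,"wy":0,"wz":0},
  {"dx":6,"dy":0.1,"dz":0.1,"wx":0,"wy":0,"wz":0},
  {"dx":8,"dy":0.1,"dz":0.1,"wx":0,"wy":0,"wz":0},
  {"dx":10,"dy":0.1,"dz":0.1,"wx":0,"wy":0,"wz":0},
])

```text
clock: 31.48
tcp_pos: [0.5265, 0.0222, 0.0357]
tcp_rot: [-0.0, 0.997, -0.075, 0.001]
ft_force: [0.4, -0.4, 0.3]
finger_gap: 0.0093
grip_force: 30.0
```

Call:
drive_tool([
  {"dx":0.5,"dy":0,"dz":0,"wx":0,"wy":0,"wz":0},
  {"dx":1.0,"dy":0,"dz":0,"wx":0,"wy":0,"wz":0},
  {"dx":1.4,"dy":0,"dz":0,"wx":0,"wy":0,"wz":0},
  {"dx":1.8,"dy":0,"dz":0,"wx":0,"wy":0,"wz":0},
  {"dx":1.8,"dy":0,"dz":0,"wx":0,"wy":0,"wz":0},
])

```text
clock: 32.1
tcp_pos: [0.5436, 0.0192, 0.035]
tcp_rot: [0.0, 0.997, -0.076, 0.0]
ft_force: [-0.5, -0.4, -1.3]
finger_gap: 0.0099
grip_force: 30.0
```

Call:
drive_tool([
  {"dx":0.1,"dy":0,"dz":0,"wx":0,"wy":0,"wz":0},
  {"dx":0.2,"dy":0,"dz":0,"wx":0,"wy":0,"wz":0},
  {"dx":0.2,"dy":0,"dz":0,"wx":0,"wy":0,"wz":0},
])

```text
clock: 32.48
tcp_pos: [0.5454, 0.0189, 0.035]
tcp_rot: [0.0, 0.997, -0.076, 0.0]
ft_force: [-0.1, 0.3, -0.8]
finger_gap: 0.0095
grip_force: 30.0
```

Call:
drive_tool([
  {"dx":0.1,"dy":0,"dz":0,"wx":0,"wy":0,"wz":0},
  {"dx":0.1,"dy":0,"dz":0,"wx":0,"wy":0,"wz":0},
])

```text
clock: 32.72
tcp_pos: [0.5465, 0.0187, 0.0349]
tcp_rot: [0.0, 0.997, -0.076, 0.0]
ft_force: [0.1, -0.2, -0.8]
finger_gap: 0.0099
grip_force: 30.0
```

Call:
drive_tool([
  {"dx":0.1,"dy":0,"dz":0,"wx":0,"wy":0,"wz":0},
  {"dx":0.1,"dy":0,"dz":0,"wx":0,"wy":0,"wz":0},
])

```text
clock: 32.98
tcp_pos: [0.5472, 0.0186, 0.0348]
tcp_rot: [0.0, 0.997, -0.076, -0.0]
ft_force: [-0.2, 0.8, -1.0]
finger_gap: 0.0094
grip_force: 30.0
```

Call:
drive_tool([
  {"dx":0.1,"dy":0,"dz":0,"wx":0,"wy":0,"wz":0},
  {"dx":0.1,"dy":0,"dz":0,"wx":0,"wy":0,"wz":0},
])

```text
clock: 33.22
tcp_pos: [0.5476, 0.0185, 0.0347]
tcp_rot: [0.0, 0.997, -0.076, -0.001]
ft_force: [-2.3, 0.1, 0.3]
finger_gap: 0.0095
grip_force: 30.0
```

```bash
python3 - <<'E'
from h import *
s=state();print(s["clock"],s["tcp_pos"],s["ft_force"],s["moment"])
W=get_image("wrist")[:,:,::-1];cv2.imwrite("pics/w11.png",W);I=W.max(axis=2)
u=np.array([np.cos(np.radians(-8.65)),np.sin(np.radians(-8.65))]);n=np.array([-u[1],u[0]])
o=s["tcp_pos"][:2]+.084*u
for lat in (0,.01,-.01):
  ds=np.arange(.02,.045,.001);p=pj("wrist",[np.r_[o+u*d+n*lat,s["tcp_pos"][2]+.001] for d in ds],s);print(lat,[int(I[int(b),int(a)]) if b>=0 else -1 for a,b in p])
for lat,z in ((.026,.064),(-.026,.064)):
  ds=np.arange(-.075,-.045,.001);p=pj("wrist",[np.r_[o+u*d+n*lat,z] for d in ds],s);print(lat,[int(I[int(b),int(a)]) if b<400 else -1 for a,b in p],p[0],p[-1])
E
```

```text
33.225 [0.54758597 0.01854957 0.03471747] [-2.30158046  0.06789358  0.28414287] [ 0.10595588  0.49428001 -0.03055025]
0 [222, 224, 225, 223, 224, 226, 223, 221, 221, 220, 218, 201, -1, -1, -1, -1, -1, -1, -1, -1, -1, -1, -1, -1, -1]
0.01 [221, 222, 226, 223, 225, 225, 223, 221, 221, 215, 108, 99, -1, -1, -1, -1, -1, -1, -1, -1, -1, -1, -1, -1, -1]
-0.01 [222, 222, 223, 223, 225, 226, 223, 220, 218, 217, 137, 127, -1, -1, -1, -1, -1, -1, -1, -1, -1, -1, -1, -1, -1]
0.026 [27, 28, 27, 26, 27, 30, 31, 27, 31, 34, 102, 141, 141, 141, 140, 140, 140, 140, 140, 140, 140, 141, 143, 143, 142, 143, 142, 142, 141, 144] [261.72140027 256.29005367] [258.74041377 190.00595665]
-0.026 [27, 25, 27, 28, 27, 28, 29, 29, 29, 67, 161, 172, 173, 173, 174, 153, 140, 140, 141, 140, 141, 140, 140, 142, 142, 142, 140, 142, 141, 166] [383.31619002 256.23564264] [386.39027177 189.98234691]
```

Call:
drive_tool([
  {"dx":-0.05,"dy":0,"dz":0.1,"wx":0,"wy":0,"wz":0},
  {"dx":-0.1,"dy":0,"dz":0.2,"wx":0,"wy":0,"wz":0},
  {"dx":-0.15,"dy":0,"dz":0.25,"wx":0,"wy":0,"wz":0},
  {"dx":-0.15,"dy":0,"dz":0.25,"wx":0,"wy":0,"wz":0},
])

```text
clock: 33.78
tcp_pos: [0.5474, 0.0187, 0.0325]
tcp_rot: [0.0, 0.997, -0.076, 0.001]
ft_force: [-0.4, 0.4, -0.7]
finger_gap: 0.0096
grip_force: 30.0
```

Call:
drive_tool([
  {"dx":0,"dy":0,"dz":0,"wx":0,"wy":0,"wz":0},
  {"dx":0,"dy":0,"dz":0,"wx":0,"wy":0,"wz":0},
  {"dx":0,"dy":0,"dz":0,"wx":0,"wy":0,"wz":0},
], fingers=-0.4)

```text
clock: 34.15
tcp_pos: [0.5472, 0.0186, 0.0326]
tcp_rot: [0.0, 0.997, -0.076, 0.0]
ft_force: [-1.0, -1.2, 0.6]
finger_gap: 0.0272
grip_force: 0.0
```

Call:
drive_tool([
  {"dx":0,"dy":0,"dz":-3,"wx":0,"wy":0,"wz":0},
  {"dx":-6,"dy":0,"dz":-7,"wx":0,"wy":0,"wz":0},
  {"dx":-8,"dy":0,"dz":-8,"wx":0,"wy":0,"wz":0},
  {"dx":-8,"dy":0,"dz":-8,"wx":0,"wy":0,"wz":0},
  {"dx":-8,"dy":0,"dz":-8,"wx":0,"wy":0,"wz":0},
])

```text
clock: 34.78
tcp_pos: [0.4688, 0.0307, 0.1124]
tcp_rot: [0.0, 0.997, -0.076, 0.001]
ft_force: [0.0, -0.2, 0.3]
finger_gap: 0.0276
grip_force: 0.0
```

```bash
python3 - <<'E'
from h import *
s=state();print(s["clock"],s["tcp_pos"].tolist(),s["tcp_rot"].tolist(),s["ft_force"])
W=get_image("wrist")[:,:,::-1];cv2.imwrite("pics/w12.png",W)
S=get_image("side")[:,:,::-1];cv2.imwrite("pics/s12.png",S)
a=cv2.resize(W[0:220,220:420],None,fx=2,fy=2,interpolation=cv2.INTER_CUBIC)
b=cv2.resize(S[165:220,310:375],None,fx=6,fy=6,interpolation=cv2.INTER_CUBIC)
o=np.zeros((440,800,3),np.uint8);o[:,:400]=a;o[:330,405:795]=b;cv2.imwrite("pics/v12.png",o)
E
```

```text
34.775 [0.46883729455002415, 0.0306762836719236, 0.11235976654534743] [1.4014584281495904e-05, 0.9971361336370644, -0.07562459391759999, 0.0006720072290174588] [ 0.0112688  -0.20131701  0.25397927]
```

View pics/v12.png

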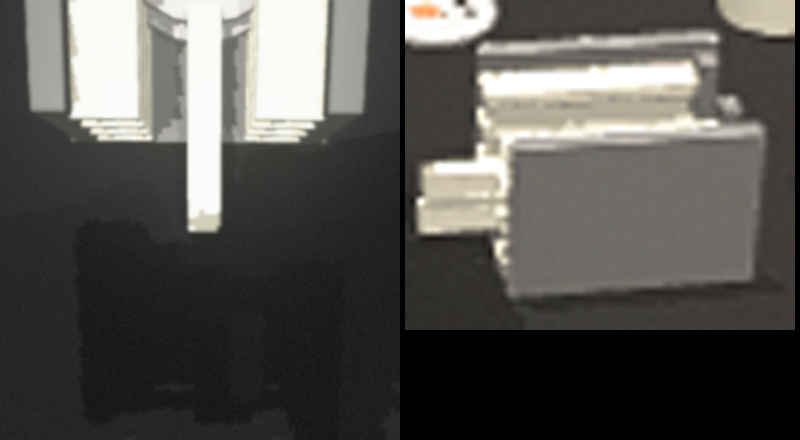

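```bash
python3 - <<'E'
from h import *
s=dict(tcp_pos=np.array([0.46883729,0.03067628,0.11235977]),tcp_rot=np.array([1.4e-5,.99713613,-.0756246,.000672]))
I=cv2.imread("pics/w12.png").max(axis=2)
print([ (r,int(I[r,318:327].mean())) for r in range(98,120)])
# ledge fronts rows by column
for c in (262,268,274,280,284,288,352,360,368): print(c,[(r,int(I[r,c])) for r in range(54,74)])
u=np.array([np.cos(np.radians(-8.65)),np.sin(np.radians(-8.65))])
o=np.array([.6287,.0068])
for z in (.010,.022,.028,.040,.046,.058,.064,.074): print(z,"end95 row",pj("wrist",[np.r_[o-u*.095,z]],s)[0].round(1),"front60",pj("wrist",[np.r_[o-u*.060,z]],s)[0].round(1))
E
```

```text
[(98, 251), (99, 251), (100, 251), (101, 251), (102, 251), (103, 251), (104, 248), (105, 243), (106, 238), (107, 224), (108, 213), (109, 210), (110, 210), (111, 210), (112, 209), (113, 209), (114, 197), (115, 154), (116, 87), (117, 47), (118, 44), (119, 44)]
262 [(54, 251), (55, 251), (56, 251), (57, 248), (58, 231), (59, 199), (60, 230), (61, 245), (62, 236), (63, 165), (64, 99), (65, 81), (66, 77), (67, 77), (68, 78), (69, 76), (70, 70), (71, 59), (72, 59), (73, 60)]
268 [(54, 251), (55, 251), (56, 251), (57, 249), (58, 231), (59, 183), (60, 199), (61, 229), (62, 236), (63, 211), (64, 232), (65, 243), (66, 225), (67, 161), (68, 132), (69, 132), (70, 101), (71, 72), (72, 63), (73, 63)]
274 [(54, 251), (55, 251), (56, 251), (57, 251), (58, 241), (59, 187), (60, 209), (61, 245), (62, 241), (63, 186), (64, 200), (65, 238), (66, 229), (67, 199), (68, 215), (69, 215), (70, 146), (71, 81), (72, 63), (73, 64)]
280 [(54, 251), (55, 252), (56, 251), (57, 251), (58, 242), (59, 201), (60, 222), (61, 246), (62, 242), (63, 214), (64, 226), (65, 244), (66, 231), (67, 215), (68, 239), (69, 224), (
[... 866 characters left out ...]
(68, 229), (69, 241), (70, 210), (71, 130), (72, 76), (73, 62)]
368 [(54, 252), (55, 252), (56, 252), (57, 251), (58, 249), (59, 230), (60, 201), (61, 232), (62, 243), (63, 229), (64, 209), (65, 236), (66, 240), (67, 215), (68, 199), (69, 226), (70, 196), (71, 123), (72, 75), (73, 68)]
0.01 end95 row [321.4 115. ] front60 [321.4  65.1]
0.022 end95 row [321.4 115.1] front60 [321.4  62.9]
0.028 end95 row [321.4 115.2] front60 [321.4  61.7]
0.04 end95 row [321.4 115.3] front60 [321.4  59.1]
0.046 end95 row [321.4 115.4] front60 [321.4  57.7]
0.058 end95 row [321.4 115.6] front60 [321.4  54.7]
0.064 end95 row [321.4 115.6] front60 [321.4  53. ]
0.074 end95 row [321.4 115.8] front60 [321.4  50.1]
```

The crop shows both ribs sticking out of the front, with the lower rib a few mm further out. I'll measure the posts against the discs numerically.

```bash
python3 - <<'E'
from h import *
u=np.array([np.cos(np.radians(-8.65)),np.sin(np.radians(-8.65))]);n=np.array([-u[1],u[0]])
o=np.array([.6257,.0080])
s7=dict(tcp_pos=np.array([0.52917,0.05464,0.24909]),tcp_rot=np.array([1e-4,1,7.2e-4,1.8e-4]))
I7=cv2.imread("pics/w7.png").max(axis=2)
print("along, from +15 to +56 by 1.5mm, z=.074")
for lat in (.027,.023,.019,.015,.010,-.010,-.015,-.019,-.023,-.027):
    p=pj("wrist",[np.r_[o+u*d+n*lat,.074] for d in np.arange(.015,.057,.0015)],s7);print(int(lat*1000),[int(I7[int(b),int(a)]) for a,b in p])
W=cv2.imread("pics/w12.png")
for r in (0,4,8,12,16,20,24): print(r,W[r,285:360:3].max(axis=1).tolist())
E
```

```text
along, from +15 to +56 by 1.5mm, z=.074
27 [254, 254, 254, 254, 254, 254, 254, 254, 254, 254, 254, 253, 252, 247, 251, 252, 250, 94, 65, 66, 66, 66, 62, 63, 62, 62, 62, 61]
23 [254, 254, 254, 254, 254, 254, 254, 254, 254, 254, 254, 251, 122, 171, 181, 180, 181, 178, 117, 73, 66, 66, 63, 64, 63, 64, 62, 62]
19 [253, 254, 254, 254, 253, 254, 254, 253, 254, 254, 254, 251, 128, 162, 181, 179, 182, 180, 124, 69, 68, 65, 66, 64, 65, 63, 61, 61]
15 [129, 127, 131, 128, 128, 128, 128, 129, 125, 124, 111, 93, 90, 157, 178, 181, 175, 176, 136, 69, 68, 64, 65, 64, 63, 64, 62, 64]
10 [185, 186, 185, 185, 184, 184, 183, 181, 182, 169, 131, 128, 125, 87, 60, 67, 69, 69, 69, 68, 66, 66, 67, 64, 64, 65, 61, 62]
-10 [235, 233, 237, 237, 234, 229, 209, 134, 87, 86, 87, 86, 85, 81, 75, 72, 69, 68, 67, 69, 67, 66, 63, 64, 65, 63, 62, 61]
-15 [229, 231, 232, 236, 239, 231, 231, 225, 212, 173, 142, 149, 99, 135, 166, 155, 142, 154, 89, 70, 66, 67, 63, 62, 63, 62, 64, 62]
-19 [254, 254, 254, 254, 254, 254, 254, 254, 254, 254, 254, 250, 122, 170, 178, 177, 177, 174, 102, 64, 67, 64, 65, 65, 61, 64, 63, 63]

[... 470 characters left out ...]
, 251, 239, 244, 244, 235, 224, 182, 226, 251, 251, 251]
8 [251, 223, 183, 152, 154, 151, 141, 199, 231, 231, 250, 251, 251, 251, 251, 230, 232, 224, 160, 145, 211, 228, 251, 251, 251]
12 [251, 222, 175, 138, 164, 162, 155, 171, 190, 182, 250, 251, 251, 251, 251, 223, 149, 157, 182, 191, 218, 227, 251, 251, 251]
16 [251, 220, 181, 186, 119, 112, 142, 196, 236, 232, 251, 251, 251, 251, 251, 232, 154, 207, 183, 129, 225, 235, 251, 251, 251]
20 [251, 221, 182, 190, 124, 122, 112, 114, 124, 154, 250, 251, 251, 251, 251, 216, 112, 109, 142, 165, 236, 227, 251, 251, 251]
24 [251, 231, 182, 184, 125, 123, 123, 124, 110, 159, 250, 251, 251, 251, 251, 202, 109, 112, 145, 165, 234, 227, 251, 251, 251]
```

```bash
python3 - <<'E'
from h import *
u=np.array([np.cos(np.radians(-8.65)),np.sin(np.radians(-8.65))]);n=np.array([-u[1],u[0]])
o=np.array([.6257,.0080])
s=dict(tcp_pos=np.array([0.46883729,0.03067628,0.11235977]),tcp_rot=np.array([1.4e-5,.99713613,-.0756246,.000672]))
I=cv2.imread("pics/w12.png").max(axis=2)
for nm,z in (("c1",.015),("c2",.033)):
  for lat in (.008,.010,.012,-.008,-.010,-.012):
    e=-np.sqrt(.032**2-lat**2); ds=np.arange(-.004,.013,.001)
    p=pj("wrist",[np.r_[o+u*(e+d)+n*(lat),z] for d in ds],s)
    print(nm,int(lat*1000),[int(I[int(round(b)),int(round(a))]) if b>=0 else -1 for a,b in p],p[0].round(),p[-1].round())
for nm,z in (("c1",.022),("c2",.040)):
    ds=np.arange(-.006,.015,.001);p=pj("wrist",[np.r_[o+u*(-.095+d),z] for d in ds],s)
    print("rib",nm,[int(I[int(round(b)),int(round(a))]) for a,b in p])
S=cv2.imread("pics/s12.png").max(axis=2)
for nm,z in (("c1",.022),("c2",.040),("c1",.012),("c2",.032)):
    ds=np.arange(-.008,.013,.001);p=pj("side",[np.r_[o+u*(-.095+d)-n*.004,z-.003] for d in ds])
    print("side rib",nm,[int(S[int(round(b)),int(round(a))]) for a,b in p],p[0].round(1),p[-1].round(1))
E
```

```text
c1 8 [140, 142, 138, 121, 110, 109, 112, 124, 222, 236, 234, 224, 190, 141, 231, 243, 243] [309.  31.] [309.   5.]
c1 10 [122, 125, 124, 123, 123, 120, 114, 122, 182, 192, 187, 171, 155, 149, 235, 242, 243] [306.  30.] [306.   4.]
c1 12 [122, 123, 123, 123, 123, 120, 111, 120, 142, 161, 156, 152, 149, 141, 209, 236, 242] [303.  29.] [303.   3.]
c1 -8 [112, 109, 111, 110, 111, 110, 114, 118, 156, 167, 167, 156, 152, 139, 224, 234, 243] [332.  31.] [332.   5.]
c1 -10 [110, 109, 110, 109, 110, 111, 113, 115, 159, 171, 169, 154, 148, 168, 242, 244, 244] [335.  30.] [335.   4.]
c1 -12 [154, 154, 148, 130, 117, 120, 120, 160, 206, 226, 211, 156, 145, 189, 240, 243, 242] [338.  29.] [338.   3.]
c2 8 [114, 113, 110, 158, 222, 240, 232, 183, 151, 169, 241, 243, 243, 243, 244, -1, -1] [308.  24.] [308.  -3.]
c2 10 [123, 124, 113, 126, 152, 169, 162, 153, 147, 163, 239, 243, 244, 244, -1, -1, -1] [305.  23.] [304.  -4.]
c2 12 [122, 118, 110, 114, 154, 168, 155, 154, 149, 139, 207, 237, 218, -1, -1, -1, -1] [302.  22.] [301.  -5.]
c2 -8 [109, 110, 110, 123, 144, 154, 154, 149, 139, 192, 242, 244
[... 319 characters left out ...]
 155, 197, 208, 212, 211, 211, 216, 226, 245, 252, 252, 252]
rib c2 [41, 40, 42, 42, 43, 41, 46, 43, 47, 86, 197, 208, 212, 209, 211, 218, 226, 251, 252, 252, 252]
side rib c1 [47, 50, 50, 47, 47, 47, 44, 44, 44, 63, 63, 177, 177, 177, 214, 214, 205, 205, 205, 202, 202] [307.4 200.5] [315.  199.9]
side rib c2 [58, 58, 58, 58, 61, 61, 59, 59, 54, 54, 54, 107, 107, 107, 192, 192, 205, 205, 205, 203, 203] [307.5 194.6] [315.2 194.1]
side rib c1 [46, 50, 50, 51, 51, 51, 61, 61, 54, 50, 50, 147, 147, 147, 209, 209, 209, 215, 215, 215, 215] [307.4 203.7] [315.  203.2]
side rib c2 [45, 50, 50, 46, 46, 46, 46, 46, 52, 52, 52, 78, 78, 78, 184, 184, 208, 208, 208, 208, 208] [307.5 197.2] [315.1 196.7]
```

```bash
python3 - <<'E'
from h import *
s=state();print(s["tcp_pos"]);move([.5242,.2107,.112],8.7,s)
E
```

```text
[0.46868387 0.03062127 0.11179155]
d [  2.77 -18.64  -0.03] w [ 1.000e-02  2.000e-02 -1.738e+01]
```

Call:
drive_tool([
  {"dx":0,"dy":-5,"dz":0,"wx":0,"wy":0,"wz":-5},
  {"dx":1,"dy":-10,"dz":0,"wx":0,"wy":0,"wz":-10},
  {"dx":2,"dy":-15,"dz":0,"wx":0,"wy":0,"wz":-15},
  {"dx":2.8,"dy":-18.6,"dz":0,"wx":0,"wy":0,"wz":-17.4},
  {"dx":2.8,"dy":-18.6,"dz":0,"wx":0,"wy":0,"wz":-17.4},
], fingers=0)

```text
clock: 35.5
tcp_pos: [0.5249, 0.2126, 0.1111]
tcp_rot: [-0.0, 0.997, 0.077, -0.0]
ft_force: [0.1, -0.5, 0.0]
finger_gap: 0.0456
grip_force: 0.0
```

Call:
drive_tool([
  {"dx":0,"dy":0,"dz":0,"wx":0,"wy":0,"wz":0},
  {"dx":0,"dy":0,"dz":0,"wx":0,"wy":0,"wz":0},
  {"dx":0,"dy":0,"dz":0,"wx":0,"wy":0,"wz":0},
])

```text
clock: 35.88
tcp_pos: [0.5234, 0.2095, 0.1125]
tcp_rot: [0.0, 0.997, 0.075, -0.0]
ft_force: [-0.3, 0.5, 0.7]
finger_gap: 0.0457
grip_force: 0.0
```

```bash
python3 cw.py .6062 .2233 8.7
```

```text
35.875 [0.5234 0.2095 0.1125] [ 1.000e-04  9.972e-01  7.540e-02 -1.000e-04]
120 (np.float64(606.3), np.float64(223.3), np.float64(8.9), np.float64(0.058))
150 (np.float64(606.3), np.float64(223.1), np.float64(9.1), np.float64(0.106))
180 (np.float64(606.1), np.float64(223.2), np.float64(12.0), np.float64(0.317))
d [ 0.1   0.37 10.9 ] w [ 0.01  0.01 -3.35]
```

Call:
drive_tool([
  {"dx":0,"dy":0,"dz":4,"wx":0,"wy":0,"wz":0},
  {"dx":0,"dy":0,"dz":8,"wx":0,"wy":0,"wz":0},
  {"dx":0,"dy":0,"dz":10.8,"wx":0,"wy":0,"wz":0},
  {"dx":0,"dy":0,"dz":10.8,"wx":0,"wy":0,"wz":0},
  {"dx":0,"dy":0,"dz":10.8,"wx":0,"wy":0,"wz":0},
])

```text
clock: 36.55
tcp_pos: [0.5241, 0.2104, 0.0054]
tcp_rot: [-0.0, 0.997, 0.076, 0.001]
ft_force: [-0.3, 0.2, -0.2]
finger_gap: 0.0456
grip_force: 0.0
```

Call:
drive_tool([
  {"dx":0,"dy":0,"dz":0,"wx":0,"wy":0,"wz":0},
  {"dx":0,"dy":0,"dz":0,"wx":0,"wy":0,"wz":0},
  {"dx":0,"dy":0,"dz":0,"wx":0,"wy":0,"wz":0},
  {"dx":0,"dy":0,"dz":0,"wx":0,"wy":0,"wz":0},
  {"dx":0,"dy":0,"dz":0,"wx":0,"wy":0,"wz":0},
], fingers=-1)

```text
clock: 37.17
tcp_pos: [0.5236, 0.2104, 0.0046]
tcp_rot: [0.0, 0.997, 0.076, 0.0]
ft_force: [-0.2, 0.4, 3.0]
finger_gap: 0.0096
grip_force: 30.0
```

Call:
drive_tool([
  {"dx":0,"dy":0,"dz":-3,"wx":0,"wy":0,"wz":0},
  {"dx":0,"dy":0,"dz":-8,"wx":0,"wy":0,"wz":0},
  {"dx":0,"dy":0,"dz":-11,"wx":0,"wy":0,"wz":0},
  {"dx":0,"dy":0,"dz":-11,"wx":0,"wy":0,"wz":0},
  {"dx":0,"dy":0,"dz":-11,"wx":0,"wy":0,"wz":0},
])

```text
clock: 37.8
tcp_pos: [0.5226, 0.21, 0.1132]
tcp_rot: [0.0, 0.997, 0.076, -0.001]
ft_force: [-0.9, -0.4, -1.1]
finger_gap: 0.0094
grip_force: 30.0
```

```bash
sed -i 's/o=np.array(\[.6287,.0068\])/o=np.array([.6298,.0072])/' stage.py; python3 stage.py .0535 .083
```

```text
37.8 [0.5226 0.21   0.1132] [-0.9 -0.4 -1.1] 0.0094
d [-11.84  15.61   6.  ] w [ 0.06  0.13 17.38]
d [-2.29 18.6   5.98] w [ 0.06  0.13 17.38]
d [-0.39 19.19  5.98] w [ 0.06  0.13 17.38]
```

Call:
drive_tool([
  {"dx":-4,"dy":3,"dz":0,"wx":0,"wy":0,"wz":5},
  {"dx":-8,"dy":7,"dz":0,"wx":0,"wy":0,"wz":10},
  {"dx":-11,"dy":11,"dz":0,"wx":0,"wy":0,"wz":15},
  {"dx":-11.9,"dy":15.6,"dz":2,"wx":0,"wy":0,"wz":17.4},
  {"dx":-11.9,"dy":15.6,"dz":6,"wx":0,"wy":0,"wz":17.4},
])

```text
clock: 38.42
tcp_pos: [0.4293, 0.0358, 0.0536]
tcp_rot: [0.0, 0.997, -0.078, 0.001]
ft_force: [0.5, 0.3, -1.2]
finger_gap: 0.0098
grip_force: 30.0
```

Call:
drive_tool([
  {"dx":0,"dy":0,"dz":0,"wx":0,"wy":0,"wz":0},
  {"dx":0,"dy":0,"dz":0,"wx":0,"wy":0,"wz":0},
  {"dx":0,"dy":0,"dz":0,"wx":0,"wy":0,"wz":0},
  {"dx":0,"dy":0,"dz":0,"wx":0,"wy":0,"wz":0},
])

```text
clock: 38.92
tcp_pos: [0.4303, 0.0386, 0.0552]
tcp_rot: [-0.0, 0.997, -0.075, 0.001]
ft_force: [0.6, 0.7, -0.3]
finger_gap: 0.0093
grip_force: 30.0
```

```bash
python3 stage.py .0541 .0837; python3 disc.py
```

```text
38.925 [0.4303 0.0386 0.0552] [ 0.6  0.7 -0.3] 0.0093
d [-0.17  0.1   0.11] w [-0.02 -0.11  0.03]
d [9.83 0.11 0.13] w [-0.02 -0.11  0.03]
d [11.83  0.11  0.14] w [-0.02 -0.11  0.03]
((171.72793579101562, 74.32332611083984), (140.2526092529297, 147.7842254638672), 2.3384461402893066)
```

Call:
drive_tool([
  {"dx":2,"dy":0.1,"dz":0.1,"wx":0,"wy":0,"wz":0},
  {"dx":4,"dy":0.1,"dz":0.1,"wx":0,"wy":0,"wz":0},
  {"dx":6,"dy":0.1,"dz":0.1,"wx":0,"wy":0,"wz":0},
  {"dx":8,"dy":0.1,"dz":0.1,"wx":0,"wy":0,"wz":0},
  {"dx":9.8,"dy":0.1,"dz":0.1,"wx":0,"wy":0,"wz":0},
])

```text
clock: 39.6
tcp_pos: [0.5272, 0.0225, 0.0538]
tcp_rot: [0.0, 0.997, -0.075, 0.0]
ft_force: [0.3, 0.1, 0.3]
finger_gap: 0.0096
grip_force: 30.0
```

Call:
drive_tool([
  {"dx":0.5,"dy":0,"dz":0,"wx":0,"wy":0,"wz":0},
  {"dx":1.0,"dy":0,"dz":0,"wx":0,"wy":0,"wz":0},
  {"dx":1.4,"dy":0,"dz":0,"wx":0,"wy":0,"wz":0},
  {"dx":1.8,"dy":0,"dz":0,"wx":0,"wy":0,"wz":0},
  {"dx":1.8,"dy":0,"dz":0,"wx":0,"wy":0,"wz":0},
])

```text
clock: 40.22
tcp_pos: [0.5442, 0.0197, 0.0535]
tcp_rot: [0.0, 0.997, -0.076, 0.0]
ft_force: [-0.4, 0.5, -0.3]
finger_gap: 0.0096
grip_force: 30.0
```

Call:
drive_tool([
  {"dx":0.1,"dy":0,"dz":0,"wx":0,"wy":0,"wz":0},
  {"dx":0.1,"dy":0,"dz":0.15,"wx":0,"wy":0,"wz":0},
  {"dx":0.1,"dy":0,"dz":0.3,"wx":0,"wy":0,"wz":0},
  {"dx":0.1,"dy":0,"dz":0.3,"wx":0,"wy":0,"wz":0},
])

```text
clock: 40.72
tcp_pos: [0.545, 0.0195, 0.0505]
tcp_rot: [0.0, 0.997, -0.076, -0.0]
ft_force: [-0.9, 0.1, 1.1]
finger_gap: 0.0097
grip_force: 30.0
```

Call:
drive_tool([
  {"dx":0.1,"dy":0,"dz":0,"wx":0,"wy":0,"wz":0},
  {"dx":0.2,"dy":0,"dz":0,"wx":0,"wy":0,"wz":0},
  {"dx":0.2,"dy":0,"dz":0,"wx":0,"wy":0,"wz":0},
])

```text
clock: 41.1
tcp_pos: [0.5473, 0.0192, 0.0505]
tcp_rot: [0.0, 0.997, -0.076, 0.0]
ft_force: [-0.8, 0.5, 1.1]
finger_gap: 0.0097
grip_force: 30.0
```

Call:
drive_tool([
  {"dx":0,"dy":0,"dz":0,"wx":0,"wy":0,"wz":0},
  {"dx":0,"dy":0,"dz":0,"wx":0,"wy":0,"wz":0},
  {"dx":0,"dy":0,"dz":0,"wx":0,"wy":0,"wz":0},
], fingers=-0.4)

```text
clock: 41.48
tcp_pos: [0.5471, 0.0192, 0.0504]
tcp_rot: [0.0, 0.997, -0.076, 0.0]
ft_force: [-0.6, 0.5, -0.0]
finger_gap: 0.0273
grip_force: 0.0
```

Call:
drive_tool([
  {"dx":0,"dy":0,"dz":-3,"wx":0,"wy":0,"wz":0},
  {"dx":-4,"dy":0,"dz":-7,"wx":0,"wy":0,"wz":0},
  {"dx":-8,"dy":0,"dz":-7,"wx":0,"wy":0,"wz":0},
  {"dx":-8,"dy":0,"dz":-7,"wx":0,"wy":0,"wz":0},
])

```text
clock: 41.98
tcp_pos: [0.4652, 0.0315, 0.1208]
tcp_rot: [0.0, 0.997, -0.075, -0.001]
ft_force: [-0.1, 1.0, -0.0]
finger_gap: 0.0274
grip_force: 0.0
```

```bash
python3 - <<'E'
from h import *
s=state();print(s["clock"],s["tcp_pos"]);
t=get_image("top")[:,:,::-1];cv2.imwrite("pics/t4.png",t)
xy=ray("top",(173,192),.005)[:2];r=carrier(t,"top",xy,5,thr=160);print(r)
W=get_image("wrist")[:,:,::-1];cv2.imwrite("pics/w13.png",W);I=W.max(axis=2)
u=np.array([np.cos(np.radians(-8.65)),np.sin(np.radians(-8.65))]);o=np.array([.6257,.008])
ds=np.arange(-.01,.015,.001);p=pj("wrist",[np.r_[o+u*(-.095+d),.058] for d in ds],s);print("rib3",[int(I[int(round(b)),int(round(a))]) for a,b in p])
a=np.radians(6);c=np.array([.6078,.3422])
move(np.r_[c-.083*np.array([np.cos(a),np.sin(a)]),.11],6,s)
E
```

```text
41.975 [0.46522867 0.03150093 0.12078315]
(np.float64(606.6), np.float64(341.5), np.float64(5.4), np.float64(0.079))
rib3 [94, 96, 99, 100, 101, 102, 104, 106, 109, 109, 135, 235, 255, 255, 255, 255, 255, 255, 255, 255, 255, 255, 255, 255, 255]
d [  1.4  -30.76   1.07] w [ 1.000e-02  8.000e-02 -1.464e+01]
```

Call:
drive_tool([
  {"dx":0,"dy":-6,"dz":0,"wx":0,"wy":0,"wz":-3},
  {"dx":0.5,"dy":-12,"dz":0,"wx":0,"wy":0,"wz":-6},
  {"dx":1,"dy":-18,"dz":0,"wx":0,"wy":0,"wz":-9},
  {"dx":1.4,"dy":-24,"dz":0.5,"wx":0,"wy":0,"wz":-12},
  {"dx":1.4,"dy":-30.7,"dz":1,"wx":0,"wy":0,"wz":-14.6},
], fingers=0)

```text
clock: 42.7
tcp_pos: [0.5292, 0.3304, 0.1099]
tcp_rot: [0.0, 0.999, 0.052, 0.0]
ft_force: [0.7, -0.5, 0.2]
finger_gap: 0.0455
grip_force: 0.0
```

Call:
drive_tool([
  {"dx":0,"dy":0,"dz":0,"wx":0,"wy":0,"wz":0},
  {"dx":0,"dy":0,"dz":0,"wx":0,"wy":0,"wz":0},
  {"dx":0,"dy":0,"dz":0,"wx":0,"wy":0,"wz":0},
  {"dx":0,"dy":0,"dz":0,"wx":0,"wy":0,"wz":0},
  {"dx":0,"dy":0,"dz":0,"wx":0,"wy":0,"wz":0},
])

```text
clock: 43.32
tcp_pos: [0.5276, 0.3273, 0.1112]
tcp_rot: [-0.0, 0.999, 0.051, 0.0]
ft_force: [0.3, 0.5, -0.2]
finger_gap: 0.0454
grip_force: 0.0
```

```bash
python3 cw.py .6078 .3422 5.9
```

```text
43.325 [0.5276 0.3273 0.1112] [-1.000e-04  9.987e-01  5.110e-02  2.000e-04]
120 (np.float64(633.6), np.float64(345.4), np.float64(6.9), np.float64(0.646))
150 (np.float64(610.3), np.float64(340.7), np.float64(5.3), np.float64(0.201))
180 (np.float64(608.3), np.float64(341.6), np.float64(6.0), np.float64(0.043))
d [-0.13 -0.58 10.77] w [-0.   -0.03 -0.14]
```

Call:
drive_tool([
  {"dx":-0.1,"dy":-0.6,"dz":4,"wx":0,"wy":0,"wz":0},
  {"dx":-0.1,"dy":-0.6,"dz":8,"wx":0,"wy":0,"wz":0},
  {"dx":-0.1,"dy":-0.6,"dz":10.7,"wx":0,"wy":0,"wz":0},
  {"dx":-0.1,"dy":-0.6,"dz":10.7,"wx":0,"wy":0,"wz":0},
  {"dx":-0.1,"dy":-0.6,"dz":10.7,"wx":0,"wy":0,"wz":0},
])

```text
clock: 44.0
tcp_pos: [0.526, 0.3338, 0.004]
tcp_rot: [-0.0, 0.999, 0.052, 0.0]
ft_force: [-0.1, 0.4, 0.0]
finger_gap: 0.0458
grip_force: 0.0
```

Call:
drive_tool([
  {"dx":0,"dy":0,"dz":0,"wx":0,"wy":0,"wz":0},
  {"dx":0,"dy":0,"dz":0,"wx":0,"wy":0,"wz":0},
  {"dx":0,"dy":0,"dz":0,"wx":0,"wy":0,"wz":0},
  {"dx":0,"dy":0,"dz":0,"wx":0,"wy":0,"wz":0},
  {"dx":0,"dy":0,"dz":0,"wx":0,"wy":0,"wz":0},
], fingers=-1)

```text
clock: 44.62
tcp_pos: [0.5258, 0.3339, 0.0039]
tcp_rot: [0.0, 0.999, 0.052, 0.0]
ft_force: [-0.4, 1.0, 1.6]
finger_gap: 0.0099
grip_force: 30.0
```

Call:
drive_tool([
  {"dx":0,"dy":0,"dz":-3,"wx":0,"wy":0,"wz":0},
  {"dx":0,"dy":0,"dz":-8,"wx":0,"wy":0,"wz":0},
  {"dx":0,"dy":0,"dz":-12,"wx":0,"wy":0,"wz":0},
  {"dx":0,"dy":0,"dz":-12,"wx":0,"wy":0,"wz":0},
  {"dx":0,"dy":0,"dz":-12,"wx":0,"wy":0,"wz":0},
])

```text
clock: 45.25
tcp_pos: [0.5251, 0.3335, 0.1229]
tcp_rot: [0.0, 0.999, 0.052, -0.001]
ft_force: [-0.2, -0.9, -0.7]
finger_gap: 0.0099
grip_force: 30.0
```

```bash
python3 stage.py .0715 .083
```

```text
45.25 [0.5251 0.3335 0.1229] [-0.2 -0.9 -0.7] 0.0099
d [-12.59  28.42   5.18] w [ 0.06  0.09 14.58]
d [-2.91 30.94  5.17] w [ 0.06  0.09 14.58]
d [-0.98 31.44  5.17] w [ 0.06  0.09 14.58]
```

Call:
drive_tool([
  {"dx":-4,"dy":4,"dz":0,"wx":0,"wy":0,"wz":3},
  {"dx":-8,"dy":9,"dz":0,"wx":0,"wy":0,"wz":6},
  {"dx":-11,"dy":14,"dz":0,"wx":0,"wy":0,"wz":10},
  {"dx":-12.6,"dy":19.5,"dz":0,"wx":0,"wy":0,"wz":14.6},
  {"dx":-12.6,"dy":25,"dz":0,"wx":0,"wy":0,"wz":14.6},
])

```text
clock: 45.88
tcp_pos: [0.4236, 0.0706, 0.1223]
tcp_rot: [0.0, 0.997, -0.075, -0.002]
ft_force: [1.1, -0.2, -0.2]
finger_gap: 0.0093
grip_force: 30.0
```

```bash
python3 stage.py .0714 .083
```

```text
45.875 [0.4236 0.0706 0.1223] [ 1.1 -0.2 -0.2] 0.0093
d [1.06 3.16 5.09] w [0.07 0.22 0.02]
d [11.06  3.16  5.05] w [0.07 0.22 0.02]
d [13.06  3.16  5.04] w [0.07 0.22 0.02]
```

Call:
drive_tool([
  {"dx":0.5,"dy":2,"dz":1.5,"wx":0,"wy":0,"wz":0},
  {"dx":0.8,"dy":3.4,"dz":4,"wx":0,"wy":0,"wz":0},
  {"dx":0.8,"dy":3.4,"dz":5,"wx":0,"wy":0,"wz":0},
  {"dx":0.8,"dy":3.4,"dz":5,"wx":0,"wy":0,"wz":0},
  {"dx":0.8,"dy":3.4,"dz":5,"wx":0,"wy":0,"wz":0},
])

```text
clock: 46.5
tcp_pos: [0.4295, 0.038, 0.0741]
tcp_rot: [-0.0, 0.997, -0.075, 0.0]
ft_force: [-0.6, 0.2, 0.1]
finger_gap: 0.0096
grip_force: 30.0
```

```bash
python3 stage.py .0714 .083; python3 disc.py
```

```text
46.5 [0.4295 0.038  0.0741] [-0.6  0.2  0.1] 0.0096
d [-0.03  0.04  0.27] w [-0.01 -0.03  0.03]
d [9.97 0.04 0.27] w [-0.01 -0.03  0.03]
d [11.97  0.04  0.27] w [-0.01 -0.03  0.03]
((171.85935974121094, 76.6424331665039), (140.77439880371094, 148.12611389160156), 1.5390881299972534)
```

Call:
drive_tool([
  {"dx":2,"dy":0,"dz":0.3,"wx":0,"wy":0,"wz":0},
  {"dx":4,"dy":0,"dz":0.3,"wx":0,"wy":0,"wz":0},
  {"dx":6,"dy":0,"dz":0.3,"wx":0,"wy":0,"wz":0},
  {"dx":8,"dy":0,"dz":0.3,"wx":0,"wy":0,"wz":0},
  {"dx":10,"dy":0,"dz":0.3,"wx":0,"wy":0,"wz":0},
])

```text
clock: 47.18
tcp_pos: [0.5304, 0.0222, 0.071]
tcp_rot: [-0.0, 0.997, -0.076, 0.001]
ft_force: [0.1, -0.0, -0.5]
finger_gap: 0.0098
grip_force: 30.0
```

Call:
drive_tool([
  {"dx":0.5,"dy":0,"dz":0,"wx":0,"wy":0,"wz":0},
  {"dx":1.0,"dy":0,"dz":0,"wx":0,"wy":0,"wz":0},
  {"dx":1.4,"dy":0,"dz":0,"wx":0,"wy":0,"wz":0},
  {"dx":1.8,"dy":0,"dz":0,"wx":0,"wy":0,"wz":0},
  {"dx":1.8,"dy":0,"dz":0,"wx":0,"wy":0,"wz":0},
])

```text
clock: 47.8
tcp_pos: [0.5459, 0.0196, 0.0709]
tcp_rot: [0.0, 0.997, -0.076, 0.0]
ft_force: [0.0, -0.1, 1.0]
finger_gap: 0.0097
grip_force: 30.0
```

Call:
drive_tool([
  {"dx":0,"dy":0,"dz":0.1,"wx":0,"wy":0,"wz":0},
  {"dx":0,"dy":0,"dz":0.2,"wx":0,"wy":0,"wz":0},
  {"dx":0,"dy":0,"dz":0.3,"wx":0,"wy":0,"wz":0},
  {"dx":0,"dy":0,"dz":0.3,"wx":0,"wy":0,"wz":0},
])

```text
clock: 48.3
tcp_pos: [0.5456, 0.0196, 0.0678]
tcp_rot: [0.0, 0.997, -0.076, -0.0]
ft_force: [-0.5, 1.4, 0.8]
finger_gap: 0.0098
grip_force: 30.0
```

Call:
drive_tool([
  {"dx":0,"dy":0,"dz":0,"wx":0,"wy":0,"wz":0},
  {"dx":0,"dy":0,"dz":0,"wx":0,"wy":0,"wz":0},
  {"dx":0,"dy":0,"dz":0,"wx":0,"wy":0,"wz":0},
  {"dx":0,"dy":0,"dz":-2.5,"wx":0,"wy":0,"wz":0},
  {"dx":0,"dy":0,"dz":-4,"wx":0,"wy":0,"wz":0},
], fingers=-0.4)

```text
clock: 48.92
tcp_pos: [0.5462, 0.0196, 0.1088]
tcp_rot: [-0.0, 0.997, -0.076, 0.001]
ft_force: [-0.5, 1.0, 0.8]
finger_gap: 0.0274
grip_force: 0.0
```

Call:
drive_tool([
  {"dx":-3,"dy":0,"dz":0,"wx":0,"wy":0,"wz":0},
  {"dx":-6.5,"dy":0,"dz":0,"wx":0,"wy":0,"wz":0},
  {"dx":-6.5,"dy":0,"dz":3,"wx":0,"wy":0,"wz":0},
  {"dx":-6.5,"dy":0,"dz":7,"wx":0,"wy":0,"wz":0},
  {"dx":-6.5,"dy":0,"dz":9.4,"wx":0,"wy":0,"wz":0},
], fingers=-1)

```text
clock: 49.55
tcp_pos: [0.4808, 0.0294, 0.0126]
tcp_rot: [0.0, 0.997, -0.076, -0.001]
ft_force: [0.3, 0.1, 0.7]
finger_gap: 0.0001
grip_force: 0.0
```

Call:
drive_tool([
  {"dx":0,"dy":0,"dz":0,"wx":0,"wy":0,"wz":0},
  {"dx":0,"dy":0,"dz":0,"wx":0,"wy":0,"wz":0},
  {"dx":0,"dy":0,"dz":0,"wx":0,"wy":0,"wz":0},
])

```text
clock: 49.92
tcp_pos: [0.4825, 0.0295, 0.015]
tcp_rot: [-0.0, 0.997, -0.076, 0.001]
ft_force: [0.3, -1.0, -0.0]
finger_gap: 0.0004
grip_force: 0.0
```

```bash
python3 - <<'E'
from h import *
s=state();print(s["clock"],s["tcp_pos"],s["ft_force"],s["finger_gap"]);move([.5201,.0239,.013],-8.65,s)
S=get_image("side")[:,:,::-1];cv2.imwrite("pics/s14.png",S)
E
```

```text
49.925 [0.4825381  0.02945631 0.01497421] [ 0.30918656 -1.02285249 -0.02585335] 0.0004084372343731837
d [ 3.8  -0.02  0.21] w [-0.02 -0.15 -0.02]
```

Call:
drive_tool([
  {"dx":1,"dy":0,"dz":0.2,"wx":0,"wy":0,"wz":0},
  {"dx":2,"dy":0,"dz":0.2,"wx":0,"wy":0,"wz":0},
  {"dx":2.8,"dy":0,"dz":0.2,"wx":0,"wy":0,"wz":0},
  {"dx":3.1,"dy":0,"dz":0.2,"wx":0,"wy":0,"wz":0},
  {"dx":3.1,"dy":0,"dz":0.2,"wx":0,"wy":0,"wz":0},
])

```text
clock: 50.6
tcp_pos: [0.5122, 0.0247, 0.0117]
tcp_rot: [0.0, 0.997, -0.076, -0.0]
ft_force: [-0.0, -0.7, 0.4]
finger_gap: 0.0005
grip_force: 0.0
```

Call:
drive_tool([
  {"dx":0.1,"dy":0,"dz":0,"wx":0,"wy":0,"wz":0},
  {"dx":0.2,"dy":0,"dz":0,"wx":0,"wy":0,"wz":0},
  {"dx":0.3,"dy":0,"dz":0,"wx":0,"wy":0,"wz":0},
  {"dx":0.3,"dy":0,"dz":0,"wx":0,"wy":0,"wz":0},
])

```text
clock: 51.1
tcp_pos: [0.5152, 0.0243, 0.0118]
tcp_rot: [0.0, 0.997, -0.076, 0.0]
ft_force: [-0.5, -0.1, -0.2]
finger_gap: 0.0003
grip_force: 0.0
```

Call:
drive_tool([
  {"dx":0.1,"dy":0,"dz":0,"wx":0,"wy":0,"wz":0},
  {"dx":0.2,"dy":0,"dz":0,"wx":0,"wy":0,"wz":0},
  {"dx":0.2,"dy":0,"dz":0,"wx":0,"wy":0,"wz":0},
])

```text
clock: 51.48
tcp_pos: [0.5172, 0.024, 0.0118]
tcp_rot: [0.0, 0.997, -0.076, 0.0]
ft_force: [-0.3, 0.4, -0.5]
finger_gap: 0.0002
grip_force: 0.0
```

Call:
drive_tool([
  {"dx":0.1,"dy":0,"dz":0,"wx":0,"wy":0,"wz":0},
  {"dx":0.1,"dy":0,"dz":0,"wx":0,"wy":0,"wz":0},
])

```text
clock: 51.72
tcp_pos: [0.5181, 0.0238, 0.0118]
tcp_rot: [0.0, 0.997, -0.076, 0.0]
ft_force: [0.1, -0.0, 0.8]
finger_gap: 0.0004
grip_force: 0.1
```

Call:
drive_tool([
  {"dx":0.1,"dy":0,"dz":0,"wx":0,"wy":0,"wz":0},
  {"dx":0.1,"dy":0,"dz":0,"wx":0,"wy":0,"wz":0},
])

```text
clock: 51.98
tcp_pos: [0.519, 0.0237, 0.0118]
tcp_rot: [0.0, 0.997, -0.076, -0.0]
ft_force: [-0.9, 0.1, 0.3]
finger_gap: 0.0003
grip_force: 0.2
```

Call:
drive_tool([
  {"dx":0.1,"dy":0,"dz":0,"wx":0,"wy":0,"wz":0},
  {"dx":0.1,"dy":0,"dz":0,"wx":0,"wy":0,"wz":0},
])

```text
clock: 52.22
tcp_pos: [0.5196, 0.0235, 0.0117]
tcp_rot: [0.0, 0.997, -0.076, -0.0]
ft_force: [-2.0, 0.3, 0.9]
finger_gap: 0.0005
grip_force: 0.8
```

Call:
drive_tool([
  {"dx":0.1,"dy":0,"dz":0,"wx":0,"wy":0,"wz":0},
  {"dx":0.1,"dy":0,"dz":0,"wx":0,"wy":0,"wz":0},
])

```text
clock: 52.48
tcp_pos: [0.5197, 0.0235, 0.0115]
tcp_rot: [0.0, 0.997, -0.076, -0.001]
ft_force: [-4.7, 1.9, 1.8]
finger_gap: 0.0006
grip_force: 2.5
```

Call:
drive_tool([
  {"dx":0.1,"dy":0,"dz":0,"wx":0,"wy":0,"wz":0},
  {"dx":0.1,"dy":0,"dz":0,"wx":0,"wy":0,"wz":0},
])

```text
clock: 52.72
tcp_pos: [0.5198, 0.0234, 0.0113]
tcp_rot: [0.0, 0.997, -0.076, -0.002]
ft_force: [-6.8, 0.9, 3.2]
finger_gap: 0.0003
grip_force: 3.4
```

Call:
drive_tool([
  {"dx":-1,"dy":0,"dz":0,"wx":0,"wy":0,"wz":0},
  {"dx":-3,"dy":0,"dz":0,"wx":0,"wy":0,"wz":0},
  {"dx":-5.5,"dy":0,"dz":-4,"wx":0,"wy":0,"wz":0},
  {"dx":-5.5,"dy":0,"dz":-10,"wx":0,"wy":0,"wz":0},
  {"dx":-5.5,"dy":0,"dz":-14,"wx":0,"wy":0,"wz":0},
])

```text
clock: 53.35
tcp_pos: [0.4692, 0.0316, 0.1548]
tcp_rot: [-0.0, 0.997, -0.076, 0.003]
ft_force: [1.4, -0.4, -0.4]
finger_gap: 0.0005
grip_force: 0.0
```

Call:
drive_tool([
  {"dx":0,"dy":0,"dz":0,"wx":0,"wy":0,"wz":0},
  {"dx":0,"dy":0,"dz":0,"wx":0,"wy":0,"wz":0},
  {"dx":0,"dy":0,"dz":0,"wx":0,"wy":0,"wz":0},
])

```text
clock: 53.72
tcp_pos: [0.4669, 0.0315, 0.1504]
tcp_rot: [0.0, 0.997, -0.076, -0.001]
ft_force: [-0.8, 0.3, 0.2]
finger_gap: 0.0003
grip_force: 0.0
```

```bash
python3 - <<'E'
from h import *
s=state();print(s["clock"],s["tcp_pos"])
W=get_image("wrist")[:,:,::-1];cv2.imwrite("pics/w15.png",W);S=get_image("side")[:,:,::-1];cv2.imwrite("pics/s15.png",S)
I=W.max(axis=2);S=S.max(axis=2).astype(np.float32)
u=np.array([np.cos(np.radians(-8.65)),np.sin(np.radians(-8.65))]);n=np.array([-u[1],u[0]]);o=np.array([.6257,.008])
ds=np.arange(-.01,.015,.001)
p=pj("wrist",[np.r_[o+u*(-.095+d),.076] for d in ds],s);print("rib4",[int(I[int(round(b)),int(round(a))]) for a,b in p])
p=pj("wrist",[np.r_[o+u*(-.06+d)+n*.026,.064] for d in ds],s);print("front",[int(I[int(round(b)),int(round(a))]) for a,b in p])
for sl,z in ((1,.016),(2,.034),(3,.052),(4,.070)):
    p=pj("side",[np.r_[o+u*(-.095+d)-n*.005,z] for d in ds]).astype(np.float32)
    v=cv2.remap(S,p[:,:1].copy(),p[:,1:].copy(),cv2.INTER_LINEAR).ravel();print("side slot",sl,v.astype(int).tolist())
for k in ("standard1","carrier1"): print(k,[(round(d["p"],2),np.round(d["centre"],3).tolist()) for d in spot_in(k,"side")[:7]])
T=get_image("top")[:,:,::-1];cv2.imwrite("pics/t15.png",T)
print("button top-cam z.03,.04:",[ray("top",(259.4,171.2),z).round(4).tolist() for z in (.03,.04,.05)])
print("start",[ (round(d["p"],2),np.round(d["centre"],4).tolist()) for c in ("top","wrist") for d in (spot_in("start_top",c)[:2])])
E
```

```text
53.725 [0.46686975 0.0314577  0.15042408]
rib4 [74, 77, 78, 81, 80, 82, 83, 82, 85, 87, 87, 88, 93, 98, 167, 247, 255, 255, 255, 255, 255, 255, 255, 255, 255]
front [118, 119, 121, 124, 142, 255, 255, 255, 255, 255, 255, 255, 255, 255, 255, 255, 255, 255, 255, 255, 255, 255, 255, 255, 255]
side slot 1 [40, 39, 40, 40, 41, 41, 41, 40, 39, 39, 39, 39, 54, 74, 99, 134, 169, 191, 199, 207, 208, 207, 207, 207, 207]
side slot 2 [49, 49, 51, 53, 52, 52, 51, 51, 50, 49, 47, 46, 66, 86, 110, 147, 180, 192, 197, 201, 203, 205, 206, 206, 206]
side slot 3 [52, 52, 51, 50, 51, 51, 52, 53, 55, 54, 53, 54, 61, 69, 95, 139, 179, 189, 200, 206, 207, 209, 207, 204, 201]
side slot 4 [55, 55, 55, 55, 56, 57, 57, 57, 57, 56, 55, 55, 58, 60, 100, 141, 175, 189, 202, 206, 207, 207, 206, 205, 205]
standard1 [(0.9, [0.561, -0.378, 0.043]), (0.74, [0.571, -0.31, 0.034]), (0.62, [0.358, -0.252, 0.034]), (0.59, [0.563, -0.323, 0.016]), (0.38, [0.836, -0.038, 0.018])]
carrier1 [(0.82, [0.324, 0.073, 0.006]), (0.68, [0.616, 0.009, 0.067]), (0.63, [0.556, 0.016, 0.059]), (0.61, [0.551, 0.011, 0.037])]
button top-cam z.03,.04: [[0.6491, 0.1304, 0.03], [0.6466, 0.1289, 0.04], [0.6441, 0.1275, 0.05]]
start [(0.54, [0.6547, 0.1355, 0.0163]), (0.69, [0.5659, -0.2134, 0.0168])]
```

All four ribs now stick out equally, so all carriers are home, and the standards are seated. Going to the button.

Call:
drive_tool([
  {"dx":5,"dy":-4,"dz":0,"wx":0,"wy":0,"wz":0},
  {"dx":10,"dy":-8,"dz":0,"wx":0,"wy":0,"wz":0},
  {"dx":15,"dy":-12,"dz":0,"wx":0,"wy":0,"wz":0},
  {"dx":16.8,"dy":-12.6,"dz":3,"wx":0,"wy":0,"wz":0},
  {"dx":16.8,"dy":-12.6,"dz":6,"wx":0,"wy":0,"wz":0},
])

```text
clock: 54.7
tcp_pos: [0.6547, 0.1317, 0.0903]
tcp_rot: [-0.0, 0.997, -0.075, 0.001]
ft_force: [-0.2, 0.6, 0.3]
finger_gap: 0.0004
grip_force: 0.0
```

Call:
drive_tool([
  {"dx":0,"dy":0,"dz":1,"wx":0,"wy":0,"wz":0},
  {"dx":0,"dy":0,"dz":2,"wx":0,"wy":0,"wz":0},
  {"dx":0,"dy":0,"dz":2,"wx":0,"wy":0,"wz":0},
  {"dx":0,"dy":0,"dz":2,"wx":0,"wy":0,"wz":0},
])

```text
clock: 55.2
tcp_pos: [0.6533, 0.1308, 0.0731]
tcp_rot: [-0.0, 0.997, -0.076, 0.001]
ft_force: [0.7, 0.3, 0.2]
finger_gap: 0.0003
grip_force: 0.0
```

```bash
python3 - <<'E'
from h import *
s=state();print(s["clock"],s["tcp_pos"],s["ft_force"])
# button in two earlier wrist pictures / top: blob of the bright cap
T=cv2.imread("pics/t2.png").min(axis=2)[155:190,240:280]
for th in (150,200,230,245):
    m=cv2.moments((T>th).astype(np.uint8),True)
    if m["m00"]: c=(m["m10"]/m["m00"]+240,m["m01"]/m["m00"]+155);print(th,m["m00"],np.round(c,1),[ray("top",c,z)[:2].round(4).tolist() for z in (.02,.03,.04)])
E
```

```text
55.2 [0.65331968 0.13077318 0.0730783 ] [0.70914795 0.30301009 0.22602841]
150 1173.0 [259.2 169.2] [[0.6566, 0.1325], [0.654, 0.1311], [0.6515, 0.1296]]
200 447.0 [258.6 160.1] [[0.6787, 0.1343], [0.6759, 0.1328], [0.6732, 0.1313]]
```

Call:
drive_tool([
  {"dx":0,"dy":0,"dz":1,"wx":0,"wy":0,"wz":0},
  {"dx":0,"dy":0,"dz":2,"wx":0,"wy":0,"wz":0},
  {"dx":0,"dy":0,"dz":2.5,"wx":0,"wy":0,"wz":0},
  {"dx":0,"dy":0,"dz":2.5,"wx":0,"wy":0,"wz":0},
])

```text
clock: 55.7
tcp_pos: [0.6523, 0.1307, 0.046]
tcp_rot: [0.0, 0.997, -0.076, -0.001]
ft_force: [-0.4, -0.6, -0.2]
finger_gap: 0.0004
grip_force: 0.0
```

Call:
drive_tool([
  {"dx":0,"dy":0,"dz":0.3,"wx":0,"wy":0,"wz":0},
  {"dx":0,"dy":0,"dz":0.6,"wx":0,"wy":0,"wz":0},
  {"dx":0,"dy":0,"dz":0.6,"wx":0,"wy":0,"wz":0},
])

```text
clock: 56.08
tcp_pos: [0.6526, 0.1307, 0.0405]
tcp_rot: [0.0, 0.997, -0.076, -0.0]
ft_force: [-1.1, -0.8, 0.9]
finger_gap: 0.0007
grip_force: 0.0
```

Call:
drive_tool([
  {"dx":0,"dy":0,"dz":0.2,"wx":0,"wy":0,"wz":0},
  {"dx":0,"dy":0,"dz":0.4,"wx":0,"wy":0,"wz":0},
  {"dx":0,"dy":0,"dz":0.4,"wx":0,"wy":0,"wz":0},
])

```text
clock: 56.45
tcp_pos: [0.6526, 0.1307, 0.0366]
tcp_rot: [0.0, 0.997, -0.076, -0.0]
ft_force: [0.6, 0.3, 0.4]
finger_gap: 0.0007
grip_force: 0.0
```

Call:
drive_tool([
  {"dx":0,"dy":0,"dz":0.2,"wx":0,"wy":0,"wz":0},
  {"dx":0,"dy":0,"dz":0.4,"wx":0,"wy":0,"wz":0},
  {"dx":0,"dy":0,"dz":0.4,"wx":0,"wy":0,"wz":0},
])

```text
clock: 56.82
tcp_pos: [0.6525, 0.1307, 0.0325]
tcp_rot: [0.0, 0.997, -0.076, -0.0]
ft_force: [0.3, -0.0, 0.2]
finger_gap: 0.0004
grip_force: 0.0
```

Call:
drive_tool([
  {"dx":0,"dy":0,"dz":0.2,"wx":0,"wy":0,"wz":0},
  {"dx":0,"dy":0,"dz":0.4,"wx":0,"wy":0,"wz":0},
  {"dx":0,"dy":0,"dz":0.4,"wx":0,"wy":0,"wz":0},
])

```text
clock: 57.2
tcp_pos: [0.6525, 0.1307, 0.0285]
tcp_rot: [0.0, 0.997, -0.076, -0.0]
ft_force: [-0.0, -0.5, 0.0]
finger_gap: 0.0007
grip_force: 0.0
```

Call:
drive_tool([
  {"dx":0,"dy":0,"dz":0.2,"wx":0,"wy":0,"wz":0},
  {"dx":0,"dy":0,"dz":0.2,"wx":0,"wy":0,"wz":0},
])

```text
clock: 57.45
tcp_pos: [0.6526, 0.1307, 0.0266]
tcp_rot: [0.0, 0.997, -0.076, -0.0]
ft_force: [-0.5, -0.1, 0.1]
finger_gap: 0.0004
grip_force: 0.0
```

Call:
drive_tool([
  {"dx":0,"dy":0,"dz":0.2,"wx":0,"wy":0,"wz":0},
  {"dx":0,"dy":0,"dz":0.3,"wx":0,"wy":0,"wz":0},
  {"dx":0,"dy":0,"dz":0.3,"wx":0,"wy":0,"wz":0},
])

```text
clock: 57.82
tcp_pos: [0.6526, 0.1307, 0.0236]
tcp_rot: [0.0, 0.997, -0.076, -0.0]
ft_force: [-0.4, -0.0, -1.5]
finger_gap: 0.0006
grip_force: 0.0
```

Call:
drive_tool([
  {"dx":0,"dy":0,"dz":0.2,"wx":0,"wy":0,"wz":0},
  {"dx":0,"dy":0,"dz":0.3,"wx":0,"wy":0,"wz":0},
  {"dx":0,"dy":0,"dz":0.3,"wx":0,"wy":0,"wz":0},
])

```text
clock: 58.2
tcp_pos: [0.6529, 0.1308, 0.021]
tcp_rot: [-0.0, 0.997, -0.076, 0.0]
ft_force: [0.6, 0.2, 2.2]
finger_gap: 0.0004
grip_force: 1.0
```

Call:
drive_tool([
  {"dx":0,"dy":0,"dz":0.2,"wx":0,"wy":0,"wz":0},
  {"dx":0,"dy":0,"dz":0.2,"wx":0,"wy":0,"wz":0},
])

```text
clock: 58.45
tcp_pos: [0.6529, 0.1308, 0.019]
tcp_rot: [-0.0, 0.997, -0.076, 0.0]
ft_force: [-0.3, 0.0, 2.9]
finger_gap: 0.0002
grip_force: 1.6
```

Call:
drive_tool([
  {"dx":0,"dy":0,"dz":0.2,"wx":0,"wy":0,"wz":0},
  {"dx":0,"dy":0,"dz":0.2,"wx":0,"wy":0,"wz":0},
])

```text
clock: 58.7
tcp_pos: [0.6529, 0.1308, 0.0169]
tcp_rot: [-0.0, 0.997, -0.076, 0.0]
ft_force: [0.6, 1.0, 3.9]
finger_gap: 0.0005
grip_force: 2.2
```

Call:
drive_tool([
  {"dx":0,"dy":0,"dz":0.15,"wx":0,"wy":0,"wz":0},
  {"dx":0,"dy":0,"dz":0.15,"wx":0,"wy":0,"wz":0},
])

```text
clock: 58.95
tcp_pos: [0.653, 0.1308, 0.0163]
tcp_rot: [-0.0, 0.997, -0.076, 0.0]
ft_force: [-1.9, -0.4, 8.3]
finger_gap: 0.0007
grip_force: 4.2
```

Call:
drive_tool([
  {"dx":0,"dy":0,"dz":0.15,"wx":0,"wy":0,"wz":0},
  {"dx":0,"dy":0,"dz":0.15,"wx":0,"wy":0,"wz":0},
])

```text
clock: 59.2
tcp_pos: [0.653, 0.1308, 0.0161]
tcp_rot: [-0.0, 0.997, -0.076, 0.001]
ft_force: [-3.3, -0.6, 16.3]
finger_gap: 0.0005
grip_force: 7.5
```

Button fully down at a firm stop with 16 N. Releasing and backing off.

Call:
drive_tool([
  {"dx":0,"dy":0,"dz":-0.5,"wx":0,"wy":0,"wz":0},
  {"dx":0,"dy":0,"dz":-3,"wx":0,"wy":0,"wz":0},
  {"dx":0,"dy":0,"dz":-8,"wx":0,"wy":0,"wz":0},
  {"dx":0,"dy":0,"dz":-13,"wx":0,"wy":0,"wz":0},
  {"dx":-3,"dy":0,"dz":-17,"wx":0,"wy":0,"wz":0},
])

```text
clock: 59.82
tcp_pos: [0.6241, 0.1351, 0.1847]
tcp_rot: [-0.0, 0.997, -0.076, 0.001]
ft_force: [-0.7, -0.6, 0.2]
finger_gap: 0.0006
grip_force: 0.0
```

Call:
drive_tool([
  {"dx":-6,"dy":-3,"dz":0,"wx":0,"wy":0,"wz":0},
  {"dx":-12,"dy":-3,"dz":0,"wx":0,"wy":0,"wz":0},
  {"dx":-16,"dy":-3,"dz":0,"wx":0,"wy":0,"wz":0},
  {"dx":-16,"dy":-3,"dz":0,"wx":0,"wy":0,"wz":0},
  {"dx":-16,"dy":-3,"dz":0,"wx":0,"wy":0,"wz":0},
])

```text
clock: 60.45
tcp_pos: [0.47, 0.1891, 0.1836]
tcp_rot: [0.0, 0.997, -0.076, 0.0]
ft_force: [-0.2, 0.3, 0.9]
finger_gap: 0.0001
grip_force: 0.0
```

```bash
python3 - <<'E'
from h import *
s=state();print(s["clock"],s["tcp_pos"],s["ft_force"])
S=get_image("side")[:,:,::-1].max(axis=2).astype(np.float32);T=get_image("top")[:,:,::-1]
u=np.array([np.cos(np.radians(-8.65)),np.sin(np.radians(-8.65))]);n=np.array([-u[1],u[0]]);o=np.array([.6257,.008])
ds=np.arange(-.01,.015,.001)
for sl,z in ((1,.016),(2,.034),(3,.052),(4,.070)):
    p=pj("side",[np.r_[o+u*(-.095+d)-n*.005,z] for d in ds]).astype(np.float32)
    print(sl,cv2.remap(S,p[:,:1].copy(),p[:,1:].copy(),cv2.INTER_LINEAR).ravel().astype(int).tolist())
A=cv2.imread("pics/t2.png")
d=np.abs(T[180:225,395:500].astype(int)-A[180:225,395:500]).max(axis=2);print("rack change px",(d>40).sum())
for k in ("standard1",): print([(round(d["p"],2),np.round(d["centre"],3).tolist()) for d in spot_in(k,"top")[:6]])
E
```

```text
60.45 [0.47000466 0.18913582 0.18361258] [-0.15304199  0.26143562  0.897108  ]
1 [43, 42, 43, 43, 44, 44, 45, 44, 44, 43, 41, 39, 51, 68, 91, 132, 173, 196, 201, 207, 208, 208, 208, 208, 208]
2 [45, 45, 44, 43, 44, 45, 45, 44, 43, 42, 41, 41, 57, 73, 97, 141, 181, 195, 200, 204, 204, 205, 205, 205, 205]
3 [43, 43, 44, 44, 44, 44, 44, 44, 44, 42, 40, 40, 49, 57, 88, 139, 187, 194, 203, 207, 207, 206, 204, 202, 200]
4 [51, 53, 55, 57, 56, 56, 56, 56, 57, 55, 54, 53, 56, 60, 102, 147, 183, 194, 203, 206, 206, 205, 205, 205, 205]
rack change px 0
[(0.81, [0.564, -0.365, 0.04]), (0.65, [0.369, -0.241, 0.036]), (0.56, [0.573, -0.3, 0.039])]
```

```bash
python3 -c "
from rig import *
print(finish_job())"
```

```text
the job is handed in; nothing more can be done
None
```

I handed the job in at about 60 s of the 210 s: the three standards are upright in pockets 1–3, all four carriers are in slots 1–4 with their ribs out equally, and the start button was pressed to its stop (16 N) and released; the hand-in returned no verdict.

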